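# Flip the cooling bay's marker to hot

### The arm

A 7-joint arm with a two-finger parallel gripper is mounted at the origin on the work surface. World frame = base frame: x ahead of the robot, y to its left, z up, the work surface at z = 0. Lengths are in m, angles in rad, forces in N, time in s.
With the tool pointing down it reaches from about 0.4 to 0.9 m from the base axis. Payload 5.6 kg.
Tool frame: the origin (TCP) lies midway between the tips of the shut fingers; the grasp point (between the pads) lies 19 mm behind it (ctrl.grasp_offset is the distance from the TCP to the grasp point, in m); z points along the fingers, y is the direction in which the jaws open and shut (so a half turn about z gives the same grasp; the last joint's range is limited). The gripper opens to 92 mm and grips with 3 to 60 N. Pads are 20 mm wide; open, the fingers measure 128 mm over their backs; the gripper's body (75 mm by 189 mm) begins 69 mm behind the grasp point.
Start: joints at [1.162, 0.468, -0.012, 1.603, 0.006, 1.071, -0.056], TCP at [0.232, -0.607, 0.189] pointing down, gripper open.
Joint ranges: [-2.53, 2.53], [-0.31, 2.02], [-1.57, 1.55], [0.28, 2.44], [-1.29, 4.43], [0.15, 1.84], [-2.92, 2.92]. Speed limits (rad/s): [2.57, 2.57, 3.14, 3.14, 3.14, 3.14, 3.14].

### API

Orientations are given as a rotation vector (axis times angle).
In Python, from workcell import ctrl, vision gives the robot as it stands. The module is installed in compiled form; this text tells all that it offers.
- The arm moves only by the tool play_rows, never from a script. Its argument "moves" is a list of rows, each a list of 7 numbers: the shift along the tool's x, y, z in cm, then the turn, a rotation vector about the tool's x, y, z in rad, then the opening, from -1 (shut) to 1 (fully open). In form: [[tx, ty, tz, ax, ay, az, gripper], ...]. A call has 1 to 20 rows; each row shifts and turns the commanded pose from where the row before left it, along the tool's axes as they then stand; what a row does not reach is not made up. A row lasts 1/12 s, in which the tool goes at most 41.7 mm and 7.16 degrees, less where a joint would pass 70% of its speed; a pose out of reach is approached as far as the arm can. A call with a gripper value outside its range is refused whole. The fingers move at their own pace and stop on an object; "grip_force" is the grip in N (left out, the last holds). Time passes only in rows, so rows that do not move let the fingers close. It gives the time, the measured TCP pose, the force and the opening at its end, in the units of the state.
- ctrl.sense(): the state, without advancing time (a new reading comes with each control period).
- vision.grab_frame(name): name is "scene" or "top" or "wrist"; returns the picture (400x640x3 uint8, blue, green, red); there is no depth.
- vision.camera_model(name): a dict with "fx", "fy", "cx", "cy" (pixels), "R" (3x3) and "t" (3): a world point X has camera coordinates R X + t. Camera axes: x right, y down, z forward; pixel columns grow to the right and rows downward; lengths in m; the calibration is good to about 2 mm. A picture is of the moment at which its call begins: read the wrist's pose just before it. camera_model takes no time and is no camera call; for the wrist camera it gives the pose at the moment of the call.
- ctrl.finish_job(): hands the job in, once; it reports no verdict.
The state is a dict: "clock": time; "joint_pos": joint angles; "qd": joint speeds; "tau": joint torques, N m; "ee_pos": TCP position; "orientation": TCP orientation; "wrist_force": force on the tool from outside, world axes, zero at the start; "ft_torque": the same for the moment, N m; "width": finger opening in m.
Only numpy, scipy, OpenCV 4.12 (cv2) and the standard library are available. Lean on these libraries where they do the work, as an engineer would, in place of code of your own. Each camera call takes 0.05 s, during which the arm holds its last target.

### The job

The amber glass paperweight has just come off the torch and lies hot in one of the three bays of the cooling station. Put a fingertip under the free edge of the marker in front of that bay, push it up and right over its hinge without gripping, flicking or slamming it, and press it down gently until it lies fully flat on the sill and shows red instead of green. Leave the other two markers green and do not move any of the glass, the tin of rods or the graphite paddle.

Things in the scene. Friction and masses are not known exactly. Their poses are not given: they have to be found in the camera images.
- station: Fixed cooling station 376 mm wide (y), 235 mm deep. Origin on the bench under its middle; x axis to the back, away from its front, y left, z up. Front: grey steel sill, flat deck 80 mm high from x -0.093 to -0.013, closed front. Behind it three bays 118 mm apart with white pads and 52 mm high dividers. Each bay has a flip marker hinged on the sill's front edge, straight in front of it.
- marker_left (a joint): Marker of the left bay (seen from the front), rad: 0 = level, out over the front of the sill in free air, green face (white disc) up; pi/2 = upright; pi = flipped over, flat on the deck, red face (three white bars) up. Starts at 0 to 0.12. Flap 64 mm wide, 3 mm thick, 60 mm from hinge to free edge. Stiff hinge, 0.035 N m (about 1 N at the edge): it stays at any angle; stops at 0 and pi.
- marker_left_hinge (a point): Middle of the hinge line of the left marker, 84 mm above the bench; same axes as the station, the hinge line runs along y.
- marker_left_edge (a point): Middle of the rolled free edge of the left marker (on the roll's axis, 4 mm radius); it moves with the flap. Under it, when the flap is level, there is about 80 mm of free air down to the bench.
- pad_left (a point): Centre of the top of the left bay's white pad, 34 mm above the bench, 150 mm behind its marker's hinge line.
- marker_middle (a joint): Marker of the middle bay (seen from the front), rad: 0 = level, out over the front of the sill in free air, green face (white disc) up; pi/2 = upright; pi = flipped over, flat on the deck, red face (three white bars) up. Starts at 0 to 0.12. Flap 64 mm wide, 3 mm thick, 60 mm from hinge to free edge. Stiff hinge, 0.035 N m (about 1 N at the edge): it stays at any angle; stops at 0 and pi.
- marker_middle_hinge (a point): Middle of the hinge line of the middle marker, 84 mm above the bench; same axes as the station, the hinge line runs along y.
- marker_middle_edge (a point): Middle of the rolled free edge of the middle marker (on the roll's axis, 4 mm radius); it moves with the flap. Under it, when the flap is level, there is about 80 mm of free air down to the bench.
- pad_middle (a point): Centre of the top of the middle bay's white pad, 34 mm above the bench, 150 mm behind its marker's hinge line.
- marker_right (a joint): Marker of the right bay (seen from the front), rad: 0 = level, out over the front of the sill in free air, green face (white disc) up; pi/2 = upright; pi = flipped over, flat on the deck, red face (three white bars) up. Starts at 0 to 0.12. Flap 64 mm wide, 3 mm thick, 60 mm from hinge to free edge. Stiff hinge, 0.035 N m (about 1 N at the edge): it stays at any angle; stops at 0 and pi.
- marker_right_hinge (a point): Middle of the hinge line of the right marker, 84 mm above the bench; same axes as the station, the hinge line runs along y.
- marker_right_edge (a point): Middle of the rolled free edge of the right marker (on the roll's axis, 4 mm radius); it moves with the flap. Under it, when the flap is level, there is about 80 mm of free air down to the bench.
- pad_right (a point): Centre of the top of the right bay's white pad, 34 mm above the bench, 150 mm behind its marker's hinge line.
- amber_center (a point): Centre, half-way up, of the amber (orange) glass paperweight, 62 mm in diameter, 43 mm high, 0.19 kg, loose on one of the pads, within about 10 mm of the pad's centre.
- blue_center (a point): Centre, half-way up, of the blue glass bud bottle, 48 mm in diameter, 52 mm high, loose on another pad.
- green_center (a point): Centre, half-way up, of the dark green glass drop, 52 mm in diameter at the foot, 55 mm high, pointed, loose on another pad.
- rod_tin: Loose ribbed steel tin 77 mm in diameter, 108 mm high, filled with coloured glass rods that fan out to about 55 mm from its axis and 226 mm above the bench; stands to the right of the station. Origin at the centre of its underside.
- paddle: Loose graphite paddle lying on the bench to the left of the station: black plate 95 by 60 mm with a wooden handle, 250 mm long in all, 28 mm high. Origin on the bench near the handle's front end; the plate lies along its +x, the handle along -x.

How it is judged:
By the outcome, as a careful person would: the job done as asked, in the order asked, and still so for the second after the job is handed in, with the robot touching nothing.
It also fails if it takes over 42 s, if anything falls off the work surface, if the arm or the gripper's body presses on something with over 40 N, if the wrist force passes 120 N, or if a joint passes its speed limit or range.

## Working session

There is one attempt and no reset: what is moved stays moved. The work goes in short steps, Python scripts to look and compute and a tool call to move; the robot and the scene stay as the last step left them, time stands still between calls to the robot, and variables do not carry over. Pictures are saved under pics/ and viewed, and the job is handed in when it is done.

Besides the shell and the picture viewer there is one more tool, called after "Call:" by a JSON object that holds its "method" and its "body", one argument or row to a line. play_rows: Moves the arm, as the interface text tells. Its arguments: {"type":"object","properties":{"moves":{"type":"array","items":{"type":"array","items":{"type":"number"}}},"grip_force":{"type":"number"}},"required":["moves"]}

```bash
mkdir -p pics; python3 - <<'E'
from workcell import ctrl, vision
import cv2,numpy as np
s=ctrl.sense()
for k in s: print(k,np.round(s[k],3))
for n in("scene","top"):
    cv2.imwrite(f"pics/{n}0.png",vision.grab_frame(n))
    m=vision.camera_model(n); print(n,{k:np.round(m[k],3).tolist() for k in m})
E
```

```text
clock 0.0
joint_pos [ 1.162  0.468 -0.012  1.604  0.006  1.071 -0.056]
qd [ 0.001 -0.002  0.001  0.    -0.001 -0.002 -0.001]
tau [ 0.0000e+00 -5.2058e+01 -1.2000e-02 -2.4375e+01 -5.7000e-02  1.7000e-02
  0.0000e+00]
ee_pos [ 0.232 -0.606  0.188]
orientation [-3.088e+00 -5.710e-01  1.000e-03]
wrist_force [ 0.352  0.098 -0.3  ]
ft_torque [0.02  0.038 0.024]
width 0.092
scene {'fx': 406.338, 'fy': 406.338, 'cx': 322.779, 'cy': 193.401, 'R': [[-0.377, 0.926, -0.012], [0.742, 0.294, -0.603], [-0.555, -0.236, -0.798]], 't': [0.234, -0.421, 1.438]}
top {'fx': 412.636, 'fy': 412.636, 'cx': 319.586, 'cy': 199.288, 'R': [[0.013, -1.0, -0.002], [-0.991, -0.012, -0.133], [0.133, 0.004, -0.991]], 't': [-0.011, 0.622, 1.13]}
```

View pics/scene0.png

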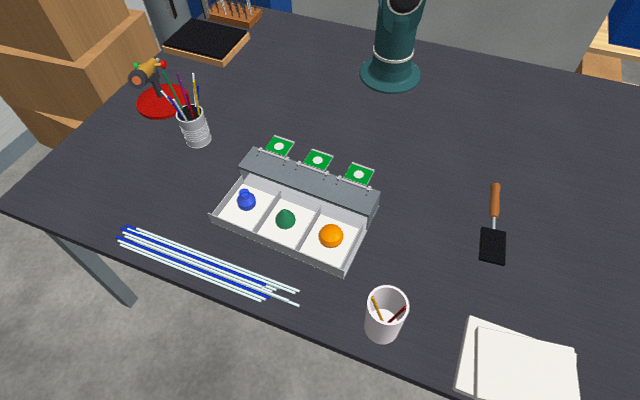

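View pics/top0.png

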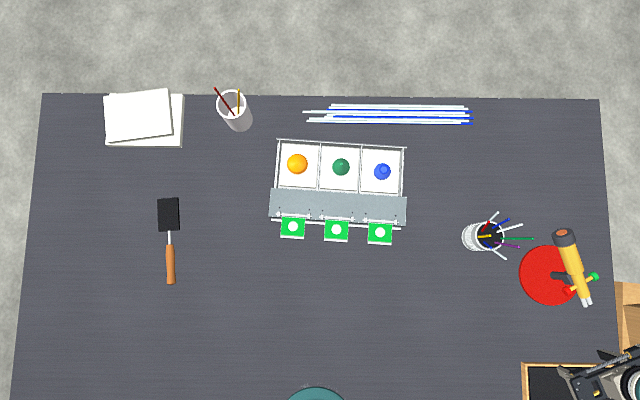

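Amber lies in the left bay seen from the robot: top view (297,164), scene view (331,236). Its marker is at top (292,227), scene (359,174). I'll measure these now.

```bash
cat > h.py <<'E'
from workcell import ctrl, vision
import cv2,numpy as np
def proj(n,X):
    m=vision.camera_model(n);c=np.array(m["R"])@np.array(X)+m["t"];return np.array([m["fx"]*c[0]/c[2]+m["cx"],m["fy"]*c[1]/c[2]+m["cy"]])
def ray(n,p):
    m=vision.camera_model(n);R=np.array(m["R"]);d=R.T@np.array([(p[0]-m["cx"])/m["fx"],(p[1]-m["cy"])/m["fy"],1]);return -R.T@np.array(m["t"]),d/np.linalg.norm(d)
def plane(n,p,z):
    o,d=ray(n,p);return o+d*(z-o[2])/d[2]
def tri(a,b):
    o1,d1=ray(*a);o2,d2=ray(*b)
    s=np.linalg.lstsq(np.c_[d1,-d2],o2-o1,rcond=None)[0]
    A=o1+s[0]*d1;B=o2+s[1]*d2;return (A+B)/2,np.linalg.norm(A-B)
E
python3 - <<'E'
from h import *
D={}
for n,win in(("top",(260,130,420,260)),("scene",(200,120,400,280))):
    im=cv2.imread(f"pics/{n}0.png");hs=cv2.cvtColor(im,cv2.COLOR_BGR2HSV)
    x0,y0,x1,y1=win;W=np.zeros(im.shape[:2],np.uint8);W[y0:y1,x0:x1]=255
    g=cv2.inRange(hs,(50,150,80),(75,255,255))&W
    a=cv2.inRange(hs,(8,150,120),(25,255,255))&W
    for nm,m in(("g",g),("a",a)):
        cs,_=cv2.findContours(m,cv2.RETR_CCOMP,cv2.CHAIN_APPROX_NONE)
        for c in cs:
            if cv2.contourArea(c)<20: continue
            M=cv2.moments(c);ct=np.array([M["m10"],M["m01"]])/M["m00"]
            r=cv2.minAreaRect(c)
            print(n,nm,cv2.contourArea(c),ct.round(1),plane(n,ct,.084 if nm=="g" else .055).round(4),cv2.boxPoints(r).round(1).tolist() if nm=="g" else "")
    # zoom
    x0,y0,x1,y1=win
    cv2.imwrite(f"pics/{n}0z.png",cv2.resize(im[y0:y1,x0:x1],None,fx=4,fy=4,interpolation=cv2.INTER_CUBIC)[:600,:800])
E
```

```text
top g 364.5 [379.6 232.1] [ 0.5287 -0.1669  0.084 ] [[367.3999938964844, 240.10000610351562], [368.6000061035156, 222.60000610351562], [392.1000061035156, 224.1999969482422], [390.8999938964844, 241.6999969482422]]
top g 98.5 [379.6 231.7] [ 0.5299 -0.1669  0.084 ] [[372.0, 232.0], [380.0, 224.0], [387.5, 231.5], [379.5, 239.5]]
top g 363.0 [336.  229.2] [ 0.5352 -0.0488  0.084 ] [[323.79998779296875, 237.10000610351562], [325.0, 219.60000610351562], [348.1000061035156, 221.1999969482422], [346.79998779296875, 238.6999969482422]]
top g 104.0 [336.  228.8] [ 0.5362 -0.0488  0.084 ] [[328.0, 229.0], [336.0, 221.0], [344.0, 229.0], [336.0, 237.0]]
top g 366.0 [292.4 226.1] [0.5422 0.0693 0.084 ] [[280.29998779296875, 234.0], [281.5, 216.5], [304.5, 218.1999969482422], [303.20001220703125, 235.6999969482422]]
top g 99.0 [292.5 225.7] [0.5433 0.0691 0.084 ] [[287.0, 231.0], [287.0, 220.0], [298.0, 220.0], [298.0, 231.0]]
top a 295.0 [296.9 163.5] [0.7218 0.0624 0.055 ] 
top a 45.0 [291.  163.6] [0.7214 0.0791 0.055 ] 
scene g 26.5 [287.2 217.6] [ 0.7322 -0.0461  0.084 ] [[278.799987792968
[... 474 characters left out ...]
5]]
scene g 291.5 [317.3 159.6] [ 0.5338 -0.0504  0.084 ] [[302.8999938964844, 162.3000030517578], [307.3999938964844, 148.8000030517578], [331.3999938964844, 156.8000030517578], [326.8999938964844, 170.3000030517578]]
scene g 81.5 [317.3 159.6] [ 0.5336 -0.0503  0.084 ] [[310.0, 160.0], [317.5, 152.5], [324.5, 159.5], [317.0, 167.0]]
scene g 274.0 [278.6 145.7] [ 0.5257 -0.1693  0.084 ] [[264.79998779296875, 148.5], [269.70001220703125, 134.8000030517578], [292.3999938964844, 142.89999389648438], [287.5, 156.60000610351562]]
scene g 76.0 [278.5 145.7] [ 0.5258 -0.1693  0.084 ] [[271.5, 146.5], [279.0, 139.0], [285.5, 145.5], [278.0, 153.0]]
scene a 406.0 [330.6 235.3] [0.7233 0.0624 0.055 ]
```

```bash
ls pics
```

```text
scene0.png
scene0z.png
top0.png
top0z.png
```

```bash
python3 - <<'E'
from h import *
for a,b in (((292.45,225.9),(358.35,173.9)),((336,229),(317.3,159.6)),((379.6,231.9),(278.55,145.7)),((296,163.5),(330.6,235.3))):
    p,e=tri(("top",a),("scene",b));print(p.round(4),e.round(4))
print("tin",plane("top",(472,240),0.05),plane("scene",(199,143),0.0))
h=np.array([.571,.067,.084]);u=np.array([.998,-.061,0]);v=np.array([.061,.998,0])
for n in("top","scene"):
    for e in (-.032,.032): print(n,[proj(n,h+v*e+u*d).round(1).tolist() for d in(0,-.06)])
E
```

```text
[0.5426 0.0688 0.0868] 0.0006
[ 0.5357 -0.0491  0.0865] 0.0007
[ 0.5293 -0.1666  0.0885] 0.0009
[0.7225 0.0637 0.0546] 0.0027
tin [ 0.51201998 -0.42819294  0.05      ] [ 5.35476929e-01 -4.44578526e-01 -1.11022302e-16]
top [[305.2, 216.4], [303.5, 238.4]]
top [[281.8, 214.6], [279.9, 236.7]]
scene [[342.6, 178.2], [351.8, 162.4]]
scene [[365.8, 186.6], [374.4, 170.2]]
```

View pics/top0z.png

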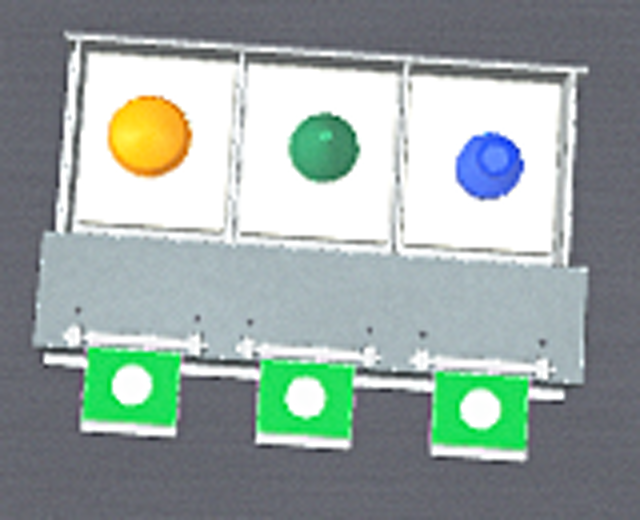

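View pics/scene0z.png

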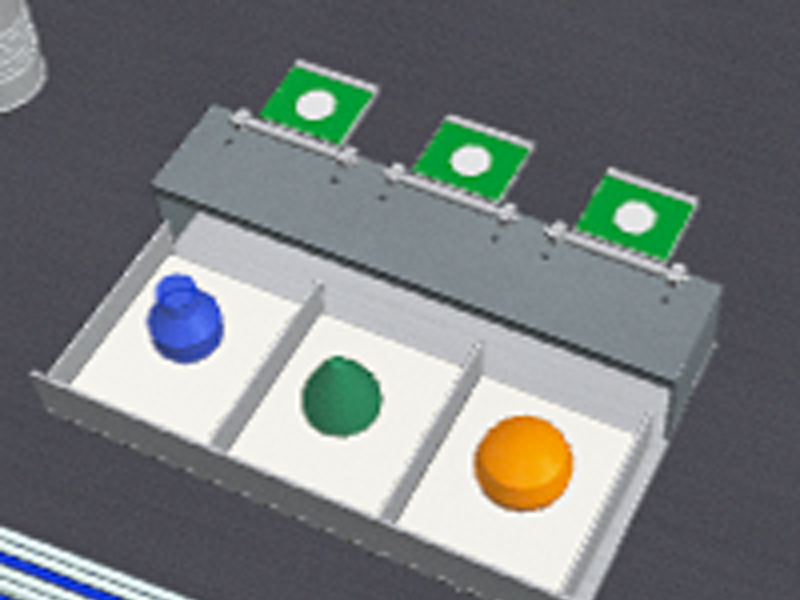

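Amber's marker is the left one. The hinge is at about (0.573, 0.067, 0.084), the free edge at about (0.513, 0.071, 0.087), and the station yaw is about -0.06. I'll start by raising the tool, aligning it and shutting the gripper.

Call:
{"method": "play_rows", "body": {
  "moves": [
    [0, 0, -3, 0, 0, 0.107, -1],
    [0, 0, -3, 0, 0, 0.107, -1],
    [0, 0, -3, 0, 0, 0.107, -1],
    [0, 0, -3, 0, 0, 0.107, -1]
  ],
  "grip_force": 20
}}

```text
clock: 0.43
ee_pos: [0.2323, -0.6066, 0.3094]
orientation: [-3.139, 0.106, 0.001]
wrist_force: [0.2, -0.9, -0.7]
width: 0.0676
```

Call:
{"method": "play_rows", "body": {
  "moves": [
    [1.4, -3.8, 0, 0, 0, 0, -1],
    [1.4, -3.8, 0, 0, 0, 0, -1],
    [1.4, -3.8, 0, 0, 0, 0, -1],
    [1.4, -3.8, 0, 0, 0, 0, -1],
    [1.4, -3.8, 0, 0, 0, 0, -1],
    [1.4, -3.8, 0, 0, 0, 0, -1],
    [1.4, -3.8, 0, 0, 0, 0, -1],
    [1.4, -3.8, 0, 0, 0, 0, -1],
    [1.4, -3.8, 0, 0, 0, 0, -1],
    [0, -3.8, 0, 0, 0, 0, -1],
    [0, -3.8, 0, 0, 0, 0, -1],
    [0, -3.8, 0, 0, 0, 0, -1],
    [0, -3.8, 0, 0, 0, 0, -1],
    [0, -3.8, 0, 0, 0, 0, -1],
    [0, -3.8, 0, 0, 0, 0, -1],
    [0, -3.8, 0, 0, 0, 0, -1],
    [0, -3.8, 0, 0, 0, 0, -1],
    [0, -3.8, 0, 0, 0, 0, -1]
  ]
}}

```text
clock: 1.93
ee_pos: [0.4002, 0.0696, 0.3086]
orientation: [3.14, -0.098, 0.001]
wrist_force: [1.5, -0.8, -0.4]
width: 0.0007
```

Call:
{"method": "play_rows", "body": {
  "moves": [
    [0, 0, 0, 0, 0.112, 0, -1],
    [0, 0, 0, 0, 0.112, 0, -1],
    [0, 0, 0, 0, 0.112, 0, -1],
    [0, 0, 0, 0, 0.112, 0, -1],
    [0, 0, 0, 0, 0.112, 0, -1],
    [0, 0, 0, 0, 0.112, 0, -1],
    [0, 0, 0, 0, 0.112, 0, -1],
    [0, 0, 0, 0, 0, 0, -1]
  ]
}}

```text
clock: 2.6
ee_pos: [0.4342, 0.0749, 0.2834]
orientation: [2.942, -0.105, 0.914]
wrist_force: [-1.4, 0.5, -1.4]
width: 0.0003
```

```bash
cat >> h.py <<'E'
from scipy.spatial.transform import Rotation as Ro
def st():
    s=ctrl.sense();R=Ro.from_rotvec(s["orientation"]).as_matrix()
    print("t",s["clock"],"p",np.round(s["ee_pos"],4),"F",np.round(s["wrist_force"],2),"q",np.round(s["joint_pos"],2));print("x",R[:,0].round(3),"y",R[:,1].round(3),"z",R[:,2].round(3));return s,R
E
python3 -c "
from h import *
st()"
```

```text
t 2.6 p [0.4342 0.0749 0.2834] F [-1.41  0.53 -1.37] q [-0.21 -0.31 -0.26  2.37  0.46  0.61 -2.44]
x [ 0.822 -0.048  0.567] y [-0.083 -0.996  0.036] z [ 0.563 -0.077 -0.823]
```

Call:
{"method": "play_rows", "body": {
  "moves": [
    [-0.9, 0, 1.8, 0, 0, 0, -1],
    [-0.9, 0, 1.8, 0, 0, 0, -1],
    [-0.9, 0, 1.8, 0, 0, 0, -1],
    [-0.9, 0, 1.8, 0, 0, 0, -1],
    [-0.9, 0, 1.8, 0, 0, 0, -1],
    [-0.9, 0, 1.8, 0, 0, 0, -1],
    [-0.9, 0, 1.8, 0, 0, 0, -1],
    [-0.9, 0, 1.8, 0, 0, 0, -1],
    [0, 0, 0, 0, 0.06, 0, -1],
    [0, 0, 0, 0, 0.06, 0, -1],
    [0, 0, 0, 0, 0.06, 0, -1],
    [0, 0, 0, 0, 0, 0, -1]
  ]
}}

```text
clock: 3.6
ee_pos: [0.4772, 0.0789, 0.2182]
orientation: [2.851, -0.114, 1.085]
wrist_force: [-0.2, -0.9, -0.0]
width: 0.0003
```

```bash
python3 -c "
from h import *
st()
cv2.imwrite('pics/s1.png',vision.grab_frame('scene'));cv2.imwrite('pics/w1.png',vision.grab_frame('wrist'))"
```

```text
t 3.6 p [0.4772 0.0789 0.2182] F [-0.17 -0.89 -0.04] q [ 1.03 -0.31 -1.34  2.43  0.44  0.15 -2.46]
x [ 0.745 -0.038  0.666] y [-0.101 -0.993  0.056] z [ 0.659 -0.109 -0.744]
```

View pics/s1.png

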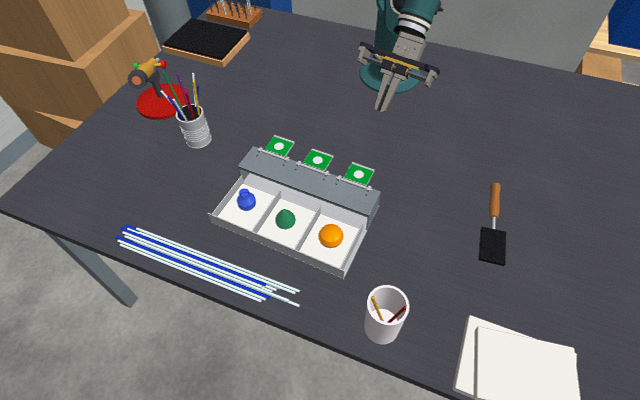

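View pics/w1.png

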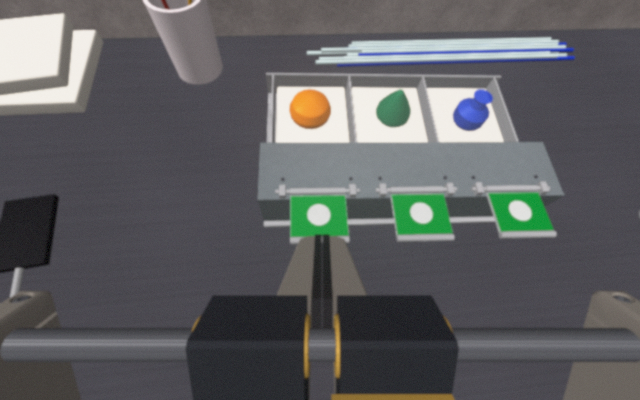

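The arm hits joint limits at a 45° forward tilt this close in: q2, q4 and q6 are at their stops. I'll identify the kinematics from the recorded poses to choose a reachable approach direction.

```bash
cat > k.py <<'E'
from h import *
import itertools
S=[([1.162,.468,-.012,1.604,.006,1.071,-.056],[.232,-.606,.188],[-3.088,-.571,.001])]
S+=[([-.21,-.31,-.26,2.37,.46,.61,-2.44],[.4342,.0749,.2834],[2.942,-.105,.914]),([1.03,-.31,-1.34,2.43,.44,.15,-2.46],[.4772,.0789,.2182],[2.851,-.114,1.085])]
E
python3 - <<'E'
from k import *
best=[]
for sg in itertools.product([1,-1],repeat=7):
    for ax in ('zyzyzyz',):
        def R(q): 
            r=Ro.identity()
            for a,s,x in zip(ax,sg,q): r=r*Ro.from_euler(a,s*x)
            return r
        # R_meas = B * R(q) * T ; B about z, T unknown: test consistency with B=Rz(b)
        for b in np.arange(0,2*np.pi,np.pi/2):
            B=Ro.from_euler('z',b)
            T=[(B*R(q)).inv()*Ro.from_rotvec(o) for q,p,o in S]
            e=sum((T[0].inv()*t).magnitude() for t in T[1:])
            best.append((e,sg,b,T[0].as_rotvec().round(2)))
best.sort(key=lambda t:t[0])
for b in best[:6]: print(b)
E
```

```text
(0.011271426348866128, (-1, -1, -1, -1, -1, -1, -1), np.float64(3.141592653589793), array([-0.  , -0.  , -1.57]))
(0.011271426348866267, (-1, 1, -1, 1, -1, 1, -1), np.float64(0.0), array([ 0.  , -0.  ,  1.57]))
(0.8535542470973199, (-1, 1, -1, -1, -1, -1, -1), np.float64(1.5707963267948966), array([ 1.41, -0.06, -2.8 ]))
(0.85355424709732, (-1, -1, -1, 1, -1, 1, -1), np.float64(4.71238898038469), array([0.04, 0.93, 0.  ]))
(1.6319984895243542, (-1, -1, -1, -1, 1, -1, -1), np.float64(1.5707963267948966), array([0.  , 0.02, 3.14]))
(1.6319984895243544, (-1, 1, -1, 1, 1, 1, -1), np.float64(4.71238898038469), array([ 0.01, -0.  , -0.01]))
```

```bash
cat >> k.py <<'E'
sg=(-1,1,-1,1,-1,1,-1)
def frames(q):
    r=Ro.identity();F=[r]
    for a,s,x in zip('zyzyzyz',sg,q): r=r*Ro.from_euler(a,s*x);F.append(r)
    return F
def cols(q,spec):
    F=frames(q);return np.stack([F[i].as_matrix()[:,j] for i,j in spec],1)
E
python3 - <<'E'
from k import *
for spec in ([(0,2),(3,2),(5,2),(7,2)],[(0,2),(3,2),(5,2),(7,2),(6,0)],[(0,2),(3,2),(3,0),(5,2),(5,0),(7,2)],[(0,2),(1,1),(3,2),(5,2),(7,2)],[(0,2),(1,1),(3,2),(3,1),(5,2),(5,1),(7,2)],[(0,2),(3,2),(3,0),(5,2),(5,0),(7,2),(6,0)]):
    A=np.vstack([cols(q,spec) for q,_,_ in S]);b=np.hstack([p for _,p,_ in S])
    x,r,k,sv=np.linalg.lstsq(A,b,rcond=None);print(spec,x.round(3),np.abs(A@x-b).max().round(4),sv.round(2)[-1])
E
```

```text
[(0, 2), (3, 2), (5, 2), (7, 2)] [0.304 0.518 0.459 0.36 ] 0.0271 0.32
[(0, 2), (3, 2), (5, 2), (7, 2), (6, 0)] [0.302 0.555 0.494 0.365 0.039] 0.0289 0.31
[(0, 2), (3, 2), (3, 0), (5, 2), (5, 0), (7, 2)] [ 0.329  0.54  -0.014  0.501  0.043  0.352] 0.0312 0.23
[(0, 2), (1, 1), (3, 2), (5, 2), (7, 2)] [ 0.313 -0.034  0.513  0.474  0.355] 0.0036 0.32
[(0, 2), (1, 1), (3, 2), (3, 1), (5, 2), (5, 1), (7, 2)] [ 0.307 -0.028  0.514 -0.01   0.475  0.004  0.349] 0.0007 0.19
[(0, 2), (3, 2), (3, 0), (5, 2), (5, 0), (7, 2), (6, 0)] [ 0.334  0.539 -0.022  0.501  0.047  0.357 -0.009] 0.0313 0.18
```

```bash
cat >> k.py <<'E'
from scipy.optimize import least_squares
spec=[(0,2),(1,1),(3,2),(3,1),(5,2),(5,1),(7,2)];L=np.array([.307,-.028,.514,-.01,.475,.004,.349])
lo=np.array([-2.53,-.31,-1.57,.28,-1.29,.15,-2.92])+.02;hi=np.array([2.53,2.02,1.55,2.44,4.43,1.84,2.92])-.02
def fk(q): return cols(q,spec)@L,frames(q)[7]*Ro.from_euler('z',np.pi/2)
def ik(p,Rm,seeds):
    Rt=Ro.from_matrix(Rm);b=None
    for s in seeds:
        def f(q):
            x,r=fk(q);return np.r_[(x-p)*5,(Rt.inv()*r).as_rotvec(),.002*(q-s)]
        o=least_squares(f,np.clip(s,lo+.01,hi-.01),bounds=(lo,hi),max_nfev=60)
        x,r=fk(o.x);e=np.linalg.norm(x-p)*1000+np.degrees((Rt.inv()*r).magnitude())
        if b is None or e<b[0]: b=(e,o.x)
        if e<1: break
    return b
def tool(phi,psi,flat=True):
    d=np.array([np.sin(phi)*np.cos(psi),np.sin(phi)*np.sin(psi),-np.cos(phi)])
    yy=np.array([.061,.998,0])
    if flat: n=np.cross(d,yy);n/=np.linalg.norm(n)
    else: n=np.array([np.cos(phi)*np.cos(psi),np.cos(phi)*np.sin(psi),np.sin(phi)])
    return np.stack([n,np.cross(d,n),d],1)
E
cat > r.py <<'E'
from k import *
rng=np.random.default_rng(0)
seeds=[np.array(s[0]) for s in S]+[np.array([-.2,-.2,-.1,2.3,.1,.6,-1.6])]+[lo+(hi-lo)*rng.random(7) for _ in range(5)]
edge=np.array([.511,.071,.083])
for psi in (0,-30,-50,-70):
    for phi in (20,30,40,50,60):
        M=tool(np.radians(phi),np.radians(psi)-.061)
        c=edge-4e-3*M[:,0]
        p=c-.010*M[:,0]+.015*M[:,2]
        e,q=ik(p,M,seeds)
        print(psi,phi,"n",M[:,0].round(2),"ty",M[:,1].round(2),"tcp",p.round(3),"err",round(e,1),"q",q.round(2) if e<1.5 else "")
E
time python3 r.py
```

```text
0 20 n [ 0.94 -0.06  0.34] ty [-0.06 -1.   -0.  ] tcp [0.503 0.071 0.064] err 0.0 q [-0.79  0.32  0.57  2.34 -0.29  0.2  -1.63]
0 30 n [ 0.86 -0.05  0.5 ] ty [-0.06 -1.   -0.  ] tcp [0.506 0.071 0.063] err 0.0 q [-0.27  0.29 -0.09  2.42  1.82  0.24  2.53]
0 40 n [ 0.76 -0.05  0.64] ty [-0.06 -1.   -0.  ] tcp [0.51  0.071 0.063] err 10.3 q 
0 50 n [ 0.64 -0.04  0.77] ty [-0.06 -1.   -0.  ] tcp [0.513 0.071 0.063] err 29.3 q 
0 60 n [ 0.5  -0.03  0.87] ty [-0.06 -1.   -0.  ] tcp [0.517 0.071 0.063] err 44.4 q 
-30 20 n [ 0.95 -0.06  0.3 ] ty [-0.11 -0.98  0.16] tcp [0.502 0.069 0.065] err 0.0 q [-0.55  0.33  0.16  2.25  0.59  0.44 -2.58]
-30 30 n [ 0.89 -0.05  0.45] ty [-0.17 -0.96  0.22] tcp [0.505 0.068 0.064] err 0.0 q [-1.34  0.55  1.    2.36 -0.    0.19 -2.17]
-30 40 n [ 0.81 -0.05  0.59] ty [-0.25 -0.93  0.26] tcp [0.508 0.066 0.063] err 0.0 q [-1.09  0.46  0.52  2.39  1.4   0.43  2.58]
-30 50 n [ 0.69 -0.04  0.72] ty [-0.33 -0.91  0.27] tcp [0.511 0.065 0.063] err 0.0 q [-1.09  0.56  0.39  2.42  1.61  0.64  2.17]
-30 60 n [ 0.55 -0.03  0.83] ty [-0.41 -0.88  0.24] tcp [0.514 0.0
[... 706 characters left out ...]
 -2.34]
-70 20 n [ 0.99 -0.06  0.12] ty [-0.1  -0.94  0.32] tcp [0.499 0.067 0.067] err 0.0 q [-0.39  0.43 -0.07  2.06  0.54  0.78 -2.51]
-70 30 n [ 0.98 -0.06  0.19] ty [-0.14 -0.88  0.46] tcp [0.499 0.065 0.067] err 0.0 q [-0.46  0.49 -0.1   2.05  0.73  0.9  -2.78]
-70 40 n [ 0.96 -0.06  0.28] ty [-0.21 -0.79  0.58] tcp [0.5   0.063 0.068] err 0.0 q [-0.78  0.56  0.17  2.05  0.72  0.94 -2.9 ]
-70 50 n [ 0.92 -0.06  0.38] ty [-0.31 -0.68  0.67] tcp [0.501 0.061 0.068] err 0.0 q [-1.16  0.73  0.57  2.04  0.56  0.89 -2.9 ]
-70 60 n [ 0.86 -0.05  0.51] ty [-0.45 -0.55  0.7 ] tcp [0.503 0.059 0.068] err 0.0 q [-1.48  1.08  0.96  2.02  0.19  0.83 -2.73]
real	0m15.548s
user	0m14.503s
sys	0m0.262s
```

Reachable plan: 25° forward tilt. Returning to 25° and realigning.

```bash
cat > go.py <<'E'
import sys
from k import *
# args: x y z phi -> total tool shift (current tool axes, cm) and turn
def need(p,phi,psi=-.061):
    s,R=st();M=tool(phi,psi)
    print("shift cm (tool axes now)",(R.T@(np.array(p)-s["ee_pos"])*100).round(2),"turn",Ro.from_matrix(R.T@M).as_rotvec().round(3))
    print("x/z axes target",M[:,0].round(3),M[:,2].round(3))
if __name__=="__main__":
    a=[float(v) for v in sys.argv[1:]];need(a[:3],np.radians(a[3]))
E
python3 go.py .46 .074 .2 25
```

```text
t 3.7 p [0.4769 0.0791 0.2188] F [0.06 1.41 0.84] q [ 1.02 -0.31 -1.33  2.44  0.44  0.15 -2.46]
x [ 0.744 -0.037  0.667] y [-0.099 -0.993  0.056] z [ 0.66  -0.108 -0.743]
shift cm (tool axes now) [-2.49  0.57  0.33] turn [ 0.068 -0.294 -0.001]
x/z axes target [ 0.905 -0.055  0.423] [ 0.422 -0.026 -0.906]
```

Call:
{"method": "play_rows", "body": {
  "moves": [
    [0, 0, 0, 0.014, -0.1, 0, -1],
    [0, 0, 0, 0.014, -0.1, 0, -1],
    [0, 0, 0, 0.014, -0.1, 0, -1],
    [-0.3, 0.2, 0, 0.014, 0, 0, -1],
    [-0.3, 0.2, 0, 0.014, 0, 0, -1],
    [0, 0.2, 0, 0, 0, 0, -1],
    [0, 0, 0, 0, 0, 0, -1]
  ]
}}

```text
clock: 4.28
ee_pos: [0.4701, 0.0748, 0.2157]
orientation: [3.06, -0.096, 0.667]
wrist_force: [0.2, -0.3, 0.2]
width: 0.0006
```

```bash
python3 go.py .475 .073 .15 25
```

```text
t 4.2833 p [0.4701 0.0748 0.2157] F [ 0.19 -0.25  0.22] q [ 0.74 -0.07 -1.01  2.26  0.16  0.52 -2.04]
x [ 0.907 -0.058  0.416] y [-0.062 -0.998 -0.005] z [ 0.416 -0.021 -0.909]
shift cm (tool axes now) [-2.28  0.18  6.18] turn [-0.004  0.007 -0.003]
x/z axes target [ 0.905 -0.055  0.423] [ 0.422 -0.026 -0.906]
```

Call:
{"method": "play_rows", "body": {
  "moves": [
    [-0.38, 0.03, 1.03, 0, 0, 0, -1],
    [-0.38, 0.03, 1.03, 0, 0, 0, -1],
    [-0.38, 0.03, 1.03, 0, 0, 0, -1],
    [-0.38, 0.03, 1.03, 0, 0, 0, -1],
    [-0.38, 0.03, 1.03, 0, 0, 0, -1],
    [-0.38, 0.03, 1.03, 0, 0, 0, -1],
    [-0.5, 0, 1.1, 0, 0, 0, -1],
    [-0.5, 0, 1.1, 0, 0, 0, -1],
    [-0.5, 0, 1.1, 0, 0, 0, -1],
    [-0.5, 0, 1.1, 0, 0, 0, -1],
    [-0.5, 0, 1.1, 0, 0, 0, -1],
    [-0.5, 0, 1.1, 0, 0, 0, -1],
    [-0.5, 0, 1.1, 0, 0, 0, -1],
    [0, 0, 0, 0, 0, 0, -1]
  ]
}}

```text
clock: 5.45
ee_pos: [0.4731, 0.0736, 0.0816]
orientation: [3.06, -0.088, 0.652]
wrist_force: [-0.2, 0.0, 0.2]
width: 0.0006
```

```bash
python3 go.py .503 .071 .064 25; python3 - <<'E'
from h import *
for n in("scene","top","wrist"):
    im=vision.grab_frame(n)
    if n=="scene": im=cv2.resize(im[80:280,250:500],None,fx=3,fy=3)
    cv2.imwrite(f"pics/{n}2.png",im)
E
```

```text
t 5.45 p [0.4731 0.0736 0.0816] F [-0.22  0.02  0.25] q [-0.16  0.21 -0.2   2.41  1.    0.24 -2.92]
x [ 0.912 -0.052  0.408] y [-0.057 -0.998  0.   ] z [ 0.407 -0.023 -0.913]
shift cm (tool axes now) [2.02 0.09 2.83] turn [-0.001  0.016  0.003]
x/z axes target [ 0.905 -0.055  0.423] [ 0.422 -0.026 -0.906]
```

View pics/scene2.png

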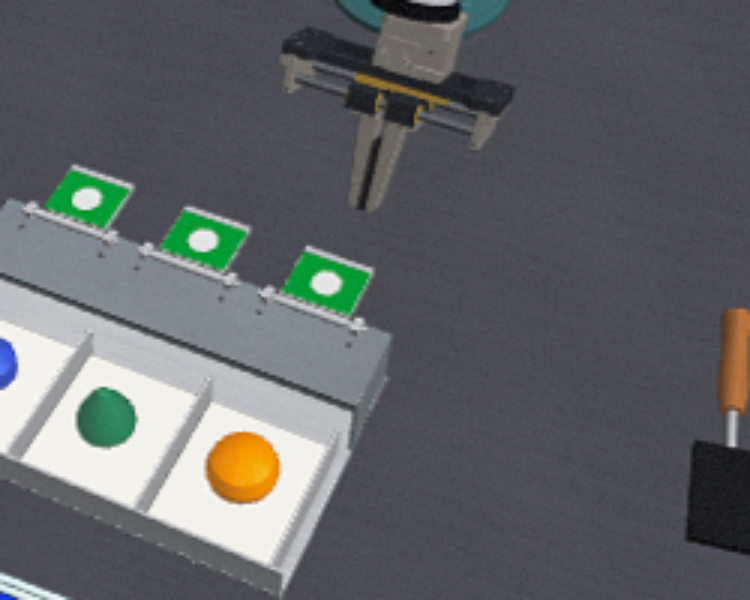

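View pics/wrist2.png

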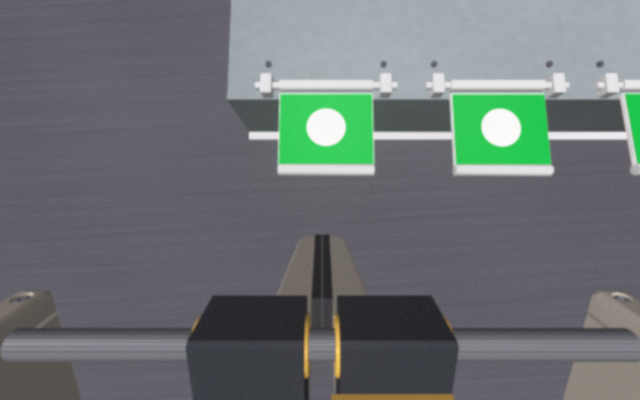

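Wrist view: the free edge's centre is at (326,170) and the fingertip at (322,236), so they line up sideways. The tip stopped at z 0.082 because the wrist is at its limits. I'll ease the tilt a little and go lower.

Call:
{"method": "play_rows", "body": {
  "moves": [
    [0, 0, 0, 0, -0.05, 0, -1],
    [0, 0, 0, 0, -0.05, 0, -1],
    [-0.25, 0, 0.9, 0, 0, 0, -1],
    [-0.25, 0, 0.9, 0, 0, 0, -1],
    [0, 0, 0, 0, 0, 0, -1]
  ]
}}

```text
clock: 6.02
ee_pos: [0.4747, 0.0702, 0.0628]
orientation: [3.088, -0.102, 0.518]
wrist_force: [-0.4, -0.6, 0.3]
width: 0.0004
```

```bash
python3 go.py .500 .071 .064 20
```

```text
t 6.0167 p [0.4747 0.0702 0.0628] F [-0.44 -0.58  0.29] q [-0.03  0.28 -0.3   2.35  0.77  0.29 -2.66]
x [ 0.943 -0.063  0.326] y [-0.066 -0.998 -0.002] z [ 0.326 -0.02  -0.945]
shift cm (tool axes now) [ 2.42 -0.25  0.71] turn [-0.     0.016 -0.005]
x/z axes target [ 0.938 -0.057  0.342] [ 0.341 -0.021 -0.94 ]
```

Call:
{"method": "play_rows", "body": {
  "moves": [
    [0.38, 0, 0.13, 0, 0.035, 0, -1],
    [0.38, 0, 0.13, 0, 0.035, 0, -1],
    [0.38, 0, 0.13, 0, 0.035, 0, -1],
    [0.38, 0, 0.15, 0, 0.035, 0, -1],
    [0, 0, 0, 0, 0, 0, -1]
  ]
}}

```text
clock: 6.43
ee_pos: [0.4931, 0.0718, 0.078]
orientation: [3.045, -0.092, 0.694]
wrist_force: [-0.3, 0.4, 0.5]
width: 0.0009
```

```bash
python3 go.py .505 .071 .064 27;  python3 - <<'E'
from h import *
for n in("scene","wrist"):
    im=vision.grab_frame(n)
    if n=="scene": im=cv2.resize(im[80:280,250:500],None,fx=3,fy=3)
    cv2.imwrite(f"pics/{n}3.png",im)
E
```

```text
t 6.4333 p [0.4931 0.0718 0.078 ] F [-0.32  0.38  0.47] q [-0.51  0.23  0.2   2.42  0.99  0.15 -2.92]
x [ 0.9   -0.054  0.433] y [-0.061 -0.998  0.004] z [ 0.432 -0.03  -0.901]
shift cm (tool axes now) [0.47 0.01 1.78] turn [0.004 0.023 0.001]
x/z axes target [ 0.889 -0.054  0.454] [ 0.453 -0.028 -0.891]
```

View pics/wrist3.png

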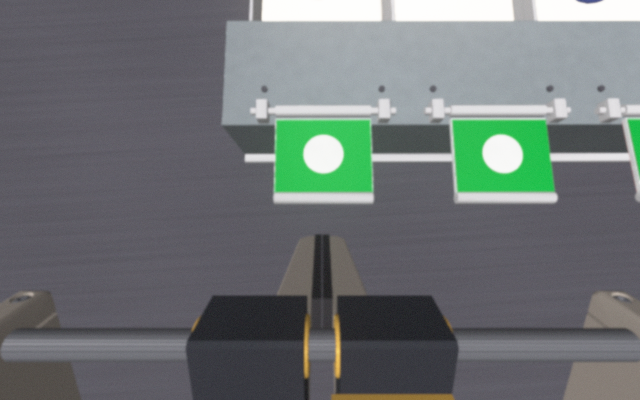

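Call:
{"method": "play_rows", "body": {
  "moves": [
    [0, 0, 0, 0, -0.05, 0, -1],
    [-0.2, 0, 0.3, 0, -0.05, 0, -1],
    [-0.4, 0, 0.9, 0, 0, 0, -1],
    [-0.3, 0, 0.7, 0, 0, 0, -1],
    [0, 0, 0, 0, 0, 0, -1]
  ]
}}

```text
clock: 6.95
ee_pos: [0.4912, 0.068, 0.0545]
orientation: [3.07, -0.102, 0.562]
wrist_force: [-0.5, -1.1, 0.4]
width: 0.0004
```

```bash
python3 go.py .503 .071 .062 21
```

```text
t 6.95 p [0.4912 0.068  0.0545] F [-0.47 -1.05  0.38] q [-0.29  0.29 -0.01  2.36  0.74  0.2  -2.65]
x [ 0.933 -0.061  0.355] y [-0.068 -0.998  0.007] z [ 0.353 -0.031 -0.935]
shift cm (tool axes now) [ 1.35 -0.37 -0.29] turn [ 0.009  0.004 -0.004]
x/z axes target [ 0.932 -0.057  0.358] [ 0.358 -0.022 -0.934]
```

Call:
{"method": "play_rows", "body": {
  "moves": [
    [0.33, -0.07, 0.12, 0, 0, 0, -1],
    [0.33, -0.07, 0.12, 0, 0, 0, -1],
    [0.33, -0.07, 0.12, 0, 0, 0, -1],
    [0.33, -0.07, 0.12, 0, 0, 0, -1],
    [0, 0, 0, 0, 0, 0, -1]
  ]
}}

```text
clock: 7.37
ee_pos: [0.5074, 0.0725, 0.0565]
orientation: [3.07, -0.096, 0.569]
wrist_force: [0.3, -0.3, -0.6]
width: 0.0007
```

```bash
python3 go.py .503 .071 .062 21; python3 - <<'E'
from h import *
for n in("scene","wrist"):
    im=vision.grab_frame(n)
    if n=="scene": im=cv2.resize(im[80:280,250:500],None,fx=3,fy=3)
    cv2.imwrite(f"pics/{n}4.png",im)
E
```

```text
t 7.3667 p [0.5074 0.0725 0.0565] F [ 0.3  -0.29 -0.58] q [-0.28  0.31 -0.03  2.32  0.72  0.22 -2.62]
x [ 0.932 -0.057  0.359] y [-0.063 -0.998  0.007] z [ 0.357 -0.029 -0.933]
shift cm (tool axes now) [-0.2   0.18 -0.66] turn [ 0.007 -0.     0.   ]
x/z axes target [ 0.932 -0.057  0.358] [ 0.358 -0.022 -0.934]
```

View pics/scene4.png

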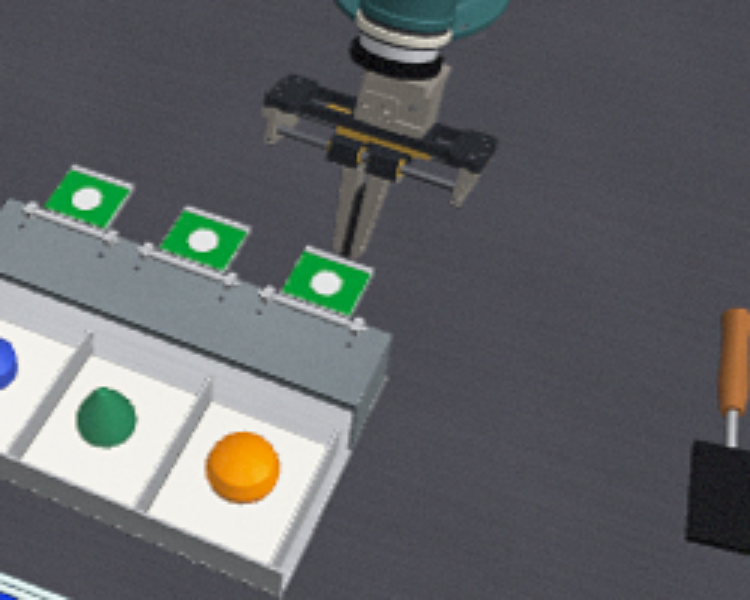

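View pics/wrist4.png

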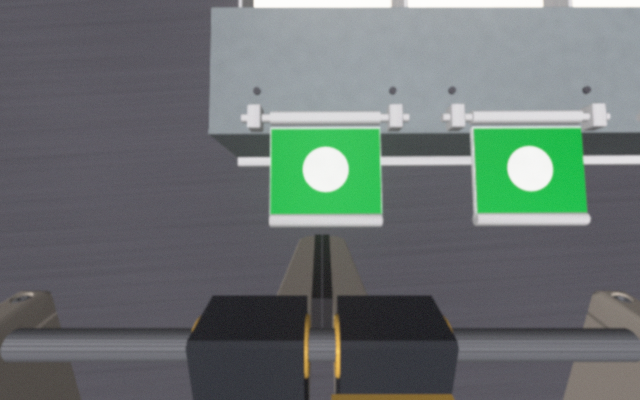

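The tip is now below the free edge: in the scene view it is hidden by the edge at about (350,250). I'll creep forward until it touches.

Call:
{"method": "play_rows", "body": {
  "moves": [
    [0.18, 0, 0.08, 0, 0, 0, -1],
    [0.18, 0, 0.08, 0, 0, 0, -1],
    [0, 0, 0, 0, 0, 0, -1]
  ]
}}

```text
clock: 7.72
ee_pos: [0.5105, 0.0717, 0.0558]
orientation: [3.069, -0.096, 0.567]
wrist_force: [0.1, 0.3, 0.8]
width: 0.0
```

Call:
{"method": "play_rows", "body": {
  "moves": [
    [0.18, 0, 0.08, 0, 0, 0, -1],
    [0.18, 0, 0.08, 0, 0, 0, -1],
    [0, 0, 0, 0, 0, 0, -1]
  ]
}}

```text
clock: 7.97
ee_pos: [0.5119, 0.0713, 0.0543]
orientation: [3.069, -0.095, 0.561]
wrist_force: [-5.1, 2.5, 0.3]
width: 0.0003
```

Call:
{"method": "play_rows", "body": {
  "moves": [
    [0.2, 0, -0.36, 0, 0, 0, -1],
    [0.2, 0, -0.36, 0, 0, 0, -1],
    [0.24, 0, -0.34, 0, 0, 0, -1],
    [0, 0, 0, 0, 0, 0, -1]
  ]
}}

```text
clock: 8.3
ee_pos: [0.5131, 0.0712, 0.0666]
orientation: [3.069, -0.095, 0.559]
wrist_force: [-9.8, 2.9, 1.7]
width: 0.0003
```

```bash
python3 - <<'E'
from h import *
st()
for n in("scene","wrist"):
    im=vision.grab_frame(n)
    if n=="scene": im=cv2.resize(im[80:280,250:500],None,fx=3,fy=3)
    cv2.imwrite(f"pics/{n}5.png",im)
E
```

```text
t 8.3 p [0.5131 0.0712 0.0666] F [-9.81  2.91  1.67] q [-0.21  0.3  -0.09  2.3   0.66  0.26 -2.54]
x [ 0.934 -0.056  0.353] y [-0.064 -0.998  0.009] z [ 0.352 -0.031 -0.936]
```

View pics/scene5.png

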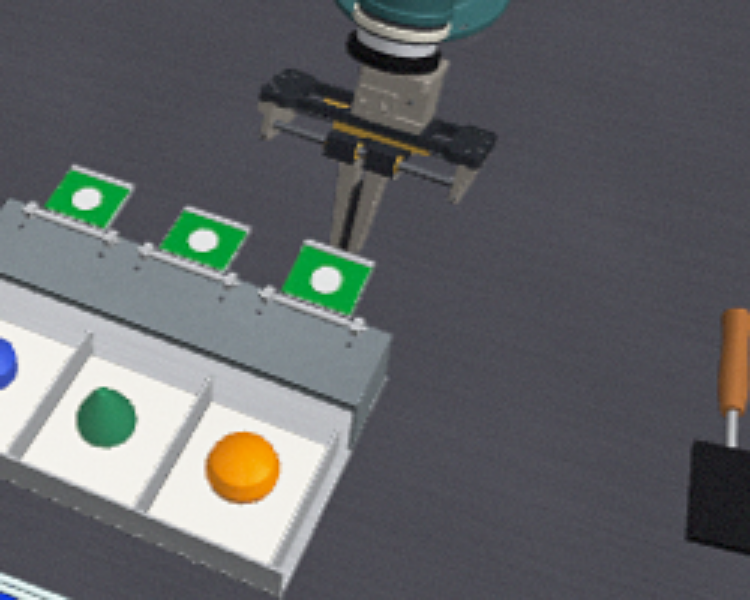

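View pics/wrist5.png

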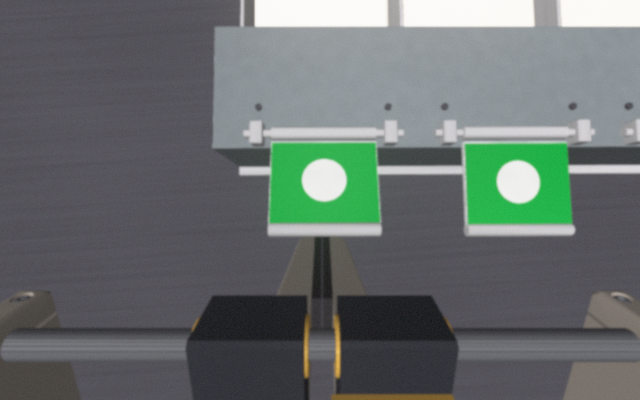

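The left marker has begun to rise. I'll go straight up now, with no extra forward push.

Call:
{"method": "play_rows", "body": {
  "moves": [
    [0.1, 0, -0.39, 0, 0, 0, -1],
    [0.1, 0, -0.39, 0, 0, 0, -1],
    [0.14, 0, -0.37, 0, 0, 0, -1],
    [0, 0, 0, 0, 0, 0, -1]
  ]
}}

```text
clock: 8.73
ee_pos: [0.5168, 0.0715, 0.0812]
orientation: [3.069, -0.097, 0.571]
wrist_force: [0.5, -0.0, 0.7]
width: 0.0004
```

```bash
python3 - <<'E'
from h import *
st()
for n in("scene",):
    im=vision.grab_frame(n)
    im=cv2.resize(im[80:280,250:500],None,fx=3,fy=3)
    cv2.imwrite(f"pics/{n}6.png",im)
E
```

```text
t 8.7333 p [0.5168 0.0715 0.0812] F [ 0.48 -0.04  0.73] q [-0.18  0.27 -0.13  2.29  0.62  0.29 -2.5 ]
x [ 0.931 -0.058  0.36 ] y [-0.065 -0.998  0.006] z [ 0.359 -0.029 -0.933]
```

View pics/scene6.png

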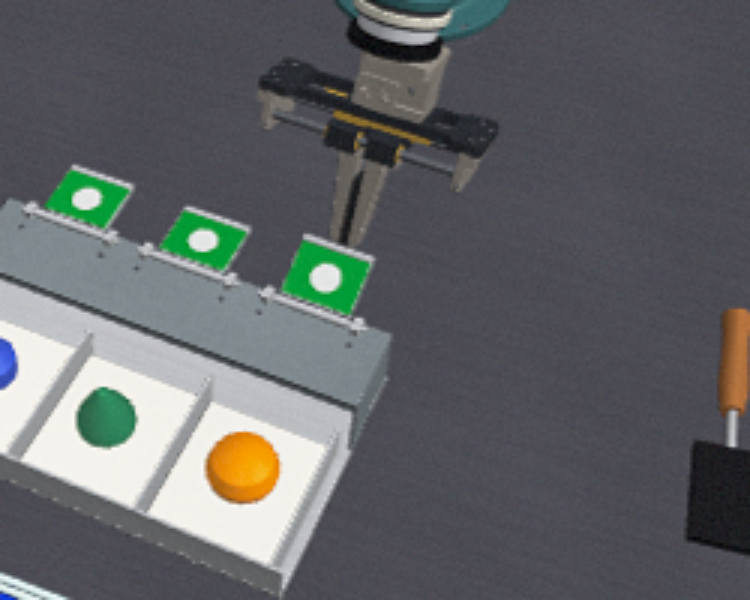

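```bash
cat >> h.py <<'E'
H=np.array([.573,.067,.084]);U=np.array([.998,-.061,0])
def edge(t): return H+.060*(-np.cos(t)*U+np.sin(t)*np.array([0,0,1]))
def theta(n,px):
    ts=np.linspace(0,np.pi,315);e=[np.linalg.norm(proj(n,edge(t))-px) for t in ts];i=int(np.argmin(e));return ts[i],e[i],edge(ts[i])
E
python3 - <<'E'
from h import *
print(theta("scene",np.array([362.7,161.7])),theta("scene",np.array([364.3,166.5])))
print(edge(0.05))
E
```

```text
(np.float64(0.4502282465335691), np.float64(0.14000349900907097), array([0.51908717, 0.07029527, 0.11011026])) (np.float64(0.03001521643557127), np.float64(1.499020537930358), array([0.51314697, 0.07065835, 0.08580064]))
[0.51319483 0.07065543 0.08699875]
```

Call:
{"method": "play_rows", "body": {
  "moves": [
    [0.28, 0, -0.34, 0, 0, 0, -1],
    [0.28, 0, -0.34, 0, 0, 0, -1],
    [0.28, 0, -0.34, 0, 0, 0, -1],
    [0.28, 0, -0.34, 0, 0, 0, -1],
    [0.28, 0, -0.34, 0, 0, 0, -1],
    [0.28, 0, -0.34, 0, 0, 0, -1],
    [0, 0, 0, 0, 0, 0, -1]
  ]
}}

```text
clock: 9.37
ee_pos: [0.5247, 0.0711, 0.1059]
orientation: [3.069, -0.097, 0.57]
wrist_force: [0.2, 0.5, 0.4]
width: 0.0002
```

Call:
{"method": "play_rows", "body": {
  "moves": [
    [0.37, 0, -0.2, 0, 0, 0, -1],
    [0.37, 0, -0.2, 0, 0, 0, -1],
    [0.37, 0, -0.2, 0, 0, 0, -1],
    [0.37, 0, -0.2, 0, 0, 0, -1],
    [0, 0, 0, 0, 0, 0, -1]
  ]
}}

```text
clock: 9.78
ee_pos: [0.5358, 0.0706, 0.1184]
orientation: [3.069, -0.097, 0.569]
wrist_force: [0.7, -0.4, 0.7]
width: 0.0005
```

```bash
python3 - <<'E'
from h import *
st()
for n in("scene","wrist"):
    im=vision.grab_frame(n)
    if n=="scene": im=cv2.resize(im[80:280,250:500],None,fx=3,fy=3)
    cv2.imwrite(f"pics/{n}7.png",im)
E
```

```text
t 9.7833 p [0.5358 0.0706 0.1184] F [ 0.72 -0.41  0.65] q [-0.08  0.23 -0.21  2.22  0.48  0.39 -2.34]
x [ 0.932 -0.058  0.359] y [-0.064 -0.998  0.007] z [ 0.358 -0.029 -0.933]
```

View pics/scene7.png

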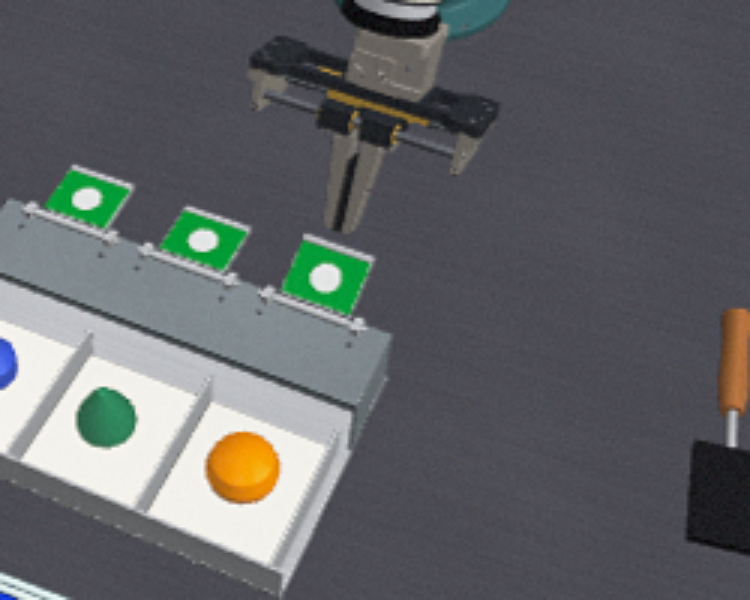

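View pics/wrist7.png

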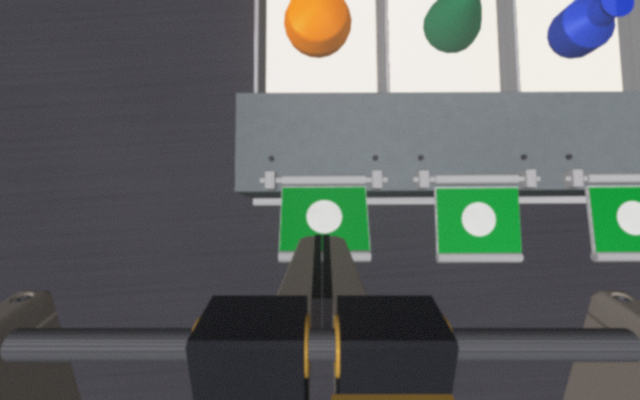

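The finger slipped past: the wrist view shows the tip at (322,236), now above the flap, and the scene view shows the flap still only partly raised. I'll check its angle properly.

```bash
python3 - <<'E'
from h import *
for p in ([.5168,.0715,.0812],[.5074,.0725,.0565],[.5358,.0706,.1184]):
    x=proj("scene",p);print(x.round(1),"crop",((x-[250,80])*3).round(0))
im=vision.grab_frame("top");cv2.imwrite("pics/top7.png",cv2.resize(im[150:270,240:400],None,fx=5,fy=5,interpolation=cv2.INTER_CUBIC))
for t in (.05,.2,.3,.4,.5): print(t,proj("scene",edge(t)).round(1),((proj("scene",edge(t))-[250,80])*3).round(0), proj("wrist",edge(t)).round(0))
E
```

```text
[362.5 168.6] crop [338. 266.]
[363.4 172.2] crop [340. 276.]
[360.8 164.2] crop [332. 253.]
0.05 [362.8 166.1] [339. 258.] [323. 262.]
0.2 [362.9 164.1] [339. 252.] [323. 262.]
0.3 [362.8 163. ] [338. 249.] [323. 261.]
0.4 [362.7 162.1] [338. 246.] [323. 259.]
0.5 [362.4 161.4] [337. 244.] [323. 256.]
```

View pics/top7.png

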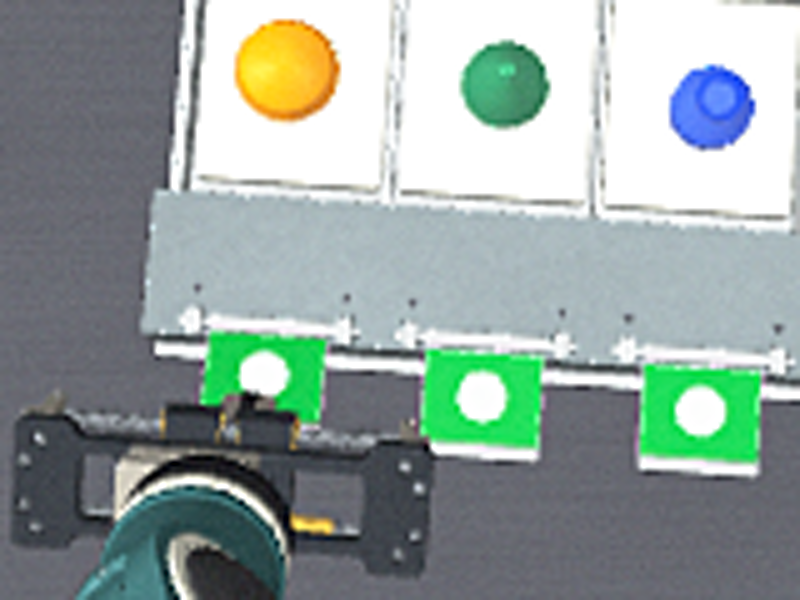

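```bash
python3 - <<'E'
from h import *
x=proj("scene",[.4731,.0736,.0816]);print(x,(x-[250,80])*3)
E
python3 - <<'E'
import cv2
im=cv2.imread('pics/scene2.png');
cv2.imwrite('pics/z2.png',cv2.resize(im[120:320,250:450],None,fx=3,fy=3))
im=cv2.imread('pics/scene7.png');
cv2.imwrite('pics/z7.png',cv2.resize(im[120:320,250:450],None,fx=3,fy=3))
E
```

```text
[368.54361816 157.16837553] [355.63085448 231.5051266 ]
```

View pics/z2.png

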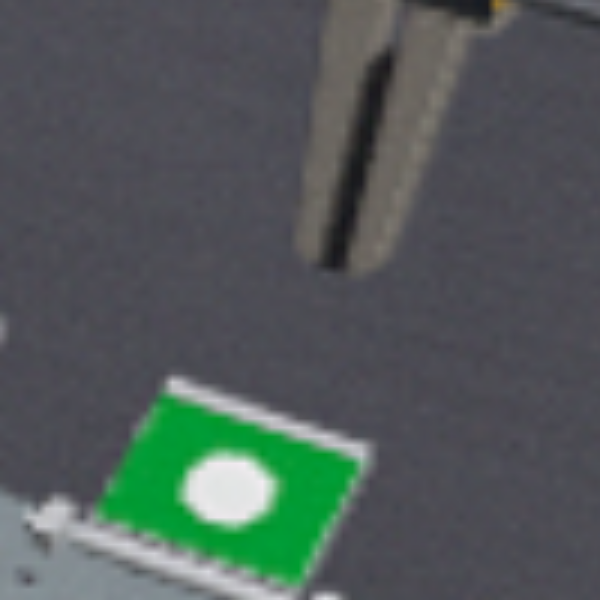

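View pics/z7.png

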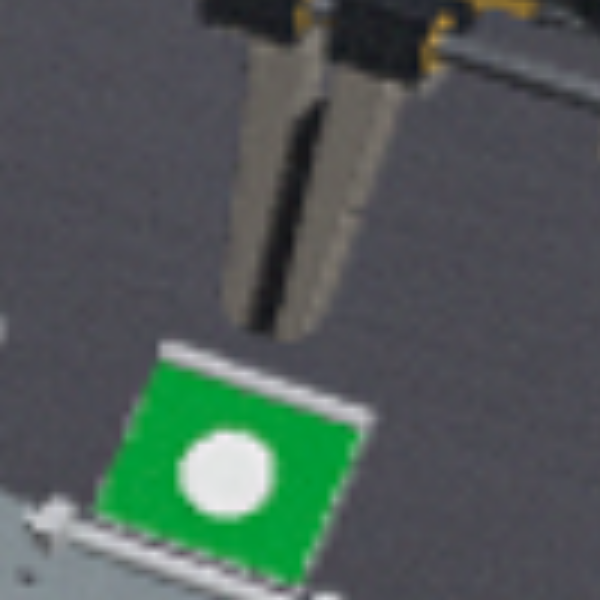

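```bash
python3 - <<'E'
from h import *
s,R=st();p=s["ee_pos"]
for k in (0,.01,.019,.025,.03): print(k,"wrist",proj("wrist",p-k*R[:,2]).round(1),"scene",((proj("scene",p-k*R[:,2])-[250,80])*3).round(0))
m=vision.camera_model("wrist");print(np.round(-np.array(m["R"]).T@m["t"]-p,3))
E
```

```text
t 9.9333 p [0.5345 0.0703 0.1174] F [-0.62  0.65 -0.14] q [-0.08  0.23 -0.21  2.22  0.48  0.39 -2.34]
x [ 0.932 -0.057  0.357] y [-0.064 -0.998  0.008] z [ 0.356 -0.03  -0.934]
0 wrist [321.9 235. ] scene [332. 252.]
0.01 wrist [321.9 241.2] scene [335. 242.]
0.019 wrist [321.9 247.4] scene [337. 233.]
0.025 wrist [321.9 251.8] scene [338. 227.]
0.03 wrist [322.  255.7] scene [340. 221.]
[0.008 0.001 0.212]
```

The scene view and the slip agree that the fingers' front face ends about 20 mm short of the TCP, so the tip was barely under the edge. The flap stays where it is, at about 0.35 rad. I'll back off, go lower and hook deeper.

Call:
{"method": "play_rows", "body": {
  "moves": [
    [-1.05, 0, -0.4, 0, 0, 0, -1],
    [-1.05, 0, -0.4, 0, 0, 0, -1],
    [-1.05, 0, -0.4, 0, 0, 0, -1],
    [-1.05, 0, -0.4, 0, 0, 0, -1],
    [-0.3, 0, 0.8, 0, 0, 0, -1],
    [-0.3, 0, 0.8, 0, 0, 0, -1],
    [-0.3, 0, 0.8, 0, 0, 0, -1],
    [-0.3, 0, 0.8, 0, 0, 0, -1],
    [-0.3, 0, 0.8, 0, 0, 0, -1],
    [-0.3, 0, 0.8, 0, 0, 0, -1],
    [-0.3, 0, 0.8, 0, 0, 0, -1],
    [-0.3, 0, 0.8, 0, 0, 0, -1],
    [0, 0, 0, 0, 0, 0, -1]
  ]
}}

```text
clock: 11.02
ee_pos: [0.4882, 0.0726, 0.0479]
orientation: [3.069, -0.095, 0.563]
wrist_force: [-0.8, -1.2, 0.6]
width: 0.0004
```

```bash
python3 go.py .505 .071 .045 21;  python3 - <<'E'
from h import *
for n in("scene","wrist"):
    im=vision.grab_frame(n)
    if n=="scene": im=cv2.resize(im[110:210,300:440],None,fx=5,fy=5)
    cv2.imwrite(f"pics/{n}8.png",im)
E
```

```text
t 11.0167 p [0.4882 0.0726 0.0479] F [-0.84 -1.15  0.61] q [-0.31  0.31 -0.01  2.37  0.83  0.19 -2.75]
x [ 0.933 -0.056  0.355] y [-0.063 -0.998  0.009] z [ 0.354 -0.031 -0.935]
shift cm (tool axes now) [1.48 0.05 0.87] turn [0.009 0.004 0.001]
x/z axes target [ 0.932 -0.057  0.358] [ 0.358 -0.022 -0.934]
```

View pics/scene8.png

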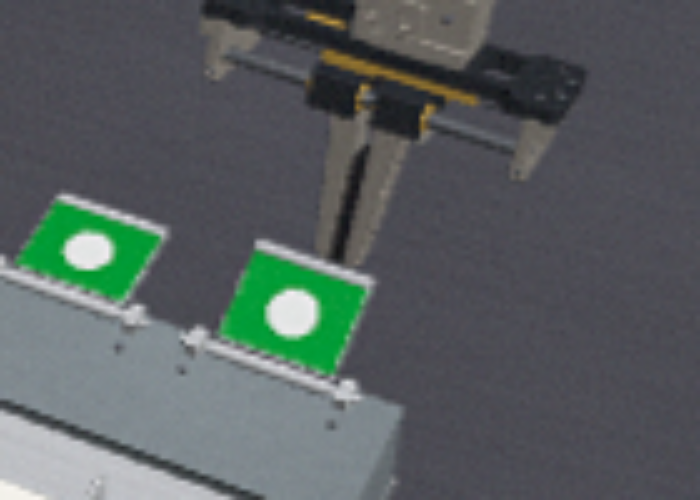

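View pics/wrist8.png

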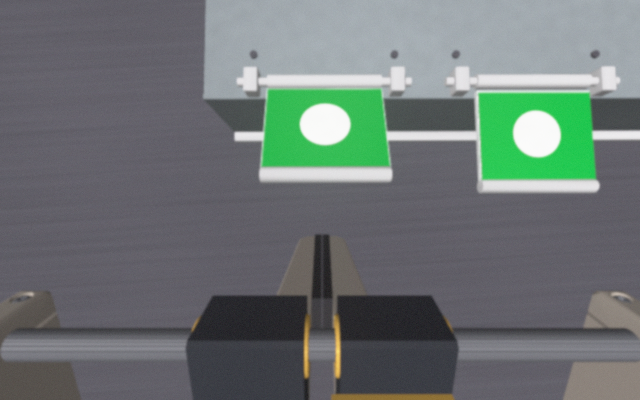

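Call:
{"method": "play_rows", "body": {
  "moves": [
    [0.37, 0, 0.15, 0, 0, 0, -1],
    [0.37, 0, 0.15, 0, 0, 0, -1],
    [0.37, 0, 0.15, 0, 0, 0, -1],
    [0.37, 0, 0.15, 0, 0, 0, -1],
    [0.37, 0, 0.15, 0, 0, 0, -1],
    [0.37, 0, 0.15, 0, 0, 0, -1],
    [0.37, 0, 0.15, 0, 0, 0, -1],
    [0, 0, 0, 0, 0, 0, -1]
  ]
}}

```text
clock: 11.78
ee_pos: [0.5191, 0.0708, 0.0486]
orientation: [3.069, -0.098, 0.568]
wrist_force: [0.7, -0.5, 0.4]
width: 0.0004
```

Call:
{"method": "play_rows", "body": {
  "moves": [
    [0, 0, 0, 0, 0.04, 0, -1],
    [0, 0, 0, 0, 0.04, 0, -1],
    [0, 0, 0, 0, 0, 0, -1]
  ]
}}

```text
clock: 12.03
ee_pos: [0.5201, 0.0711, 0.0576]
orientation: [3.043, -0.089, 0.66]
wrist_force: [-0.4, 0.0, 0.2]
width: 0.0005
```

Call:
{"method": "play_rows", "body": {
  "moves": [
    [0.25, 0, 0.2, 0, 0, 0, -1],
    [0.1, 0, 0.5, 0, -0.02, 0, -1],
    [0, 0, 0, 0, 0, 0, -1]
  ]
}}

```text
clock: 12.28
ee_pos: [0.5269, 0.0715, 0.0519]
orientation: [3.054, -0.099, 0.628]
wrist_force: [-0.7, 0.7, -0.3]
width: 0.0003
```

```bash
python3 - <<'E'
from h import *
st()
for n in("scene","wrist"):
    im=vision.grab_frame(n)
    if n=="scene": im=cv2.resize(im[110:210,300:440],None,fx=5,fy=5)
    cv2.imwrite(f"pics/{n}9.png",im)
E
```

```text
t 12.2833 p [0.5269 0.0715 0.0519] F [-0.69  0.66 -0.3 ] q [-0.32  0.34  0.03  2.32  0.93  0.18 -2.83]
x [ 0.917 -0.057  0.395] y [-0.066 -0.998  0.009] z [ 0.393 -0.035 -0.919]
```

View pics/wrist9.png

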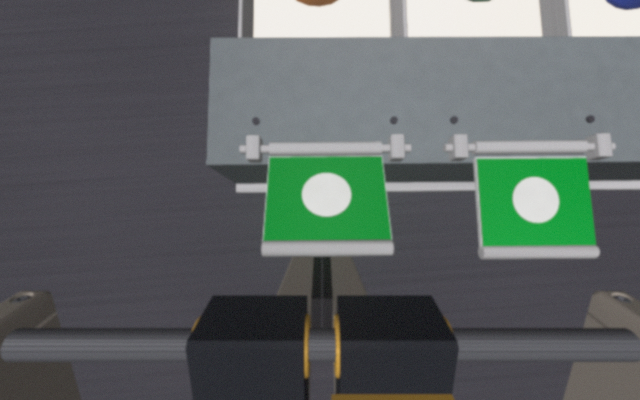

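View pics/scene9.png

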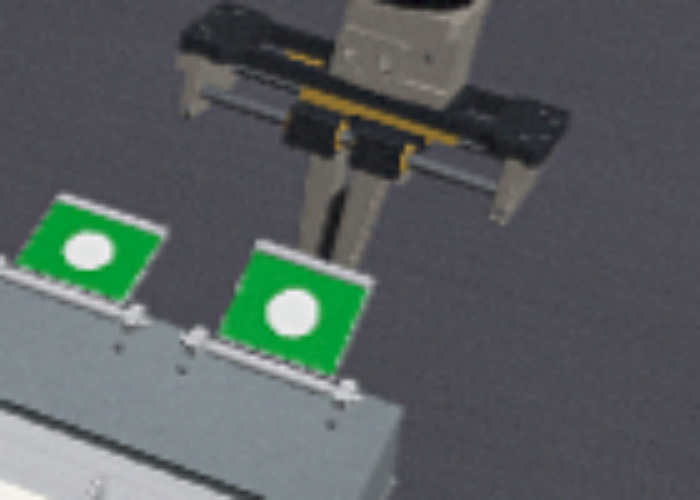

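The wrist view shows the tip hidden under the flap, with the edge at y≈248 covering the tip at 236. The hook is deep now, so I'll lift along the arc.

Call:
{"method": "play_rows", "body": {
  "moves": [
    [0.3, 0, -0.31, 0, 0, 0, -1],
    [0.3, 0, -0.31, 0, 0, 0, -1],
    [0.3, 0, -0.31, 0, 0, 0, -1],
    [0.3, 0, -0.31, 0, 0, 0, -1],
    [0.3, 0, -0.31, 0, 0, 0, -1],
    [0, 0, 0, 0, 0, 0, -1]
  ]
}}

```text
clock: 12.88
ee_pos: [0.5351, 0.0702, 0.0734]
orientation: [3.051, -0.099, 0.632]
wrist_force: [-0.1, 0.1, -0.7]
width: 0.0004
```

```bash
python3 - <<'E'
from h import *
st()
for n in("scene","wrist"):
    im=vision.grab_frame(n)
    if n=="scene": im=cv2.resize(im[110:210,300:440],None,fx=5,fy=5)
    cv2.imwrite(f"pics/{n}10.png",im)
E
```

```text
t 12.8833 p [0.5351 0.0702 0.0734] F [-0.11  0.09 -0.71] q [-0.21  0.31 -0.09  2.29  0.82  0.24 -2.69]
x [ 0.916 -0.057  0.398] y [-0.067 -0.998  0.011] z [ 0.396 -0.036 -0.917]
```

View pics/wrist10.png

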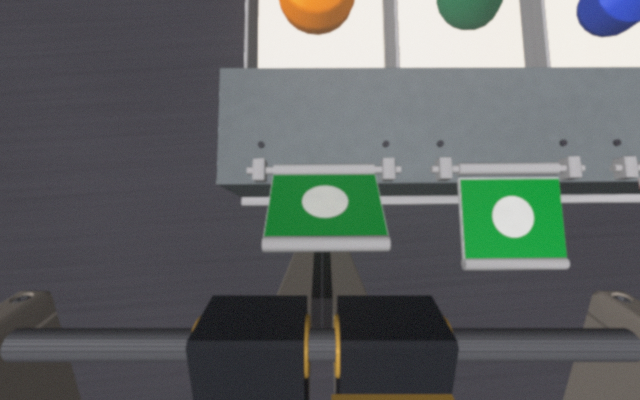

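View pics/scene10.png

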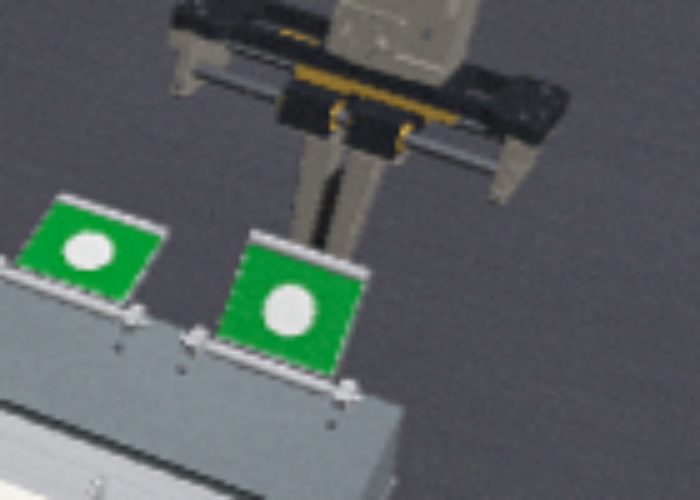

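Call:
{"method": "play_rows", "body": {
  "moves": [
    [0.36, 0, -0.2, 0, 0, 0, -1],
    [0.36, 0, -0.2, 0, 0, 0, -1],
    [0.36, 0, -0.2, 0, 0, 0, -1],
    [0.36, 0, -0.2, 0, 0, 0, -1],
    [0.42, 0, -0.08, 0, 0, 0, -1],
    [0.42, 0, -0.08, 0, 0, 0, -1],
    [0, 0, 0, 0, 0, 0, -1]
  ]
}}

```text
clock: 13.57
ee_pos: [0.5529, 0.0696, 0.0914]
orientation: [3.052, -0.096, 0.633]
wrist_force: [0.5, -1.0, 0.4]
width: 0.0002
```

```bash
python3 - <<'E'
from h import *
st()
for n in("scene","wrist"):
    im=vision.grab_frame(n)
    if n=="scene": im=cv2.resize(im[110:210,300:440],None,fx=5,fy=5)
    cv2.imwrite(f"pics/{n}11.png",im)
for t in (.5,.7,.9,1.1,1.3): print(t,proj("wrist",edge(t)).round(0),(proj("scene",edge(t))-[300,110])*5)
E
```

```text
t 13.5667 p [0.5529 0.0696 0.0914] F [ 0.55 -0.95  0.36] q [-0.13  0.3  -0.17  2.23  0.72  0.3  -2.57]
x [ 0.916 -0.056  0.398] y [-0.065 -0.998  0.011] z [ 0.397 -0.036 -0.917]
0.5 [325. 289.] [312.14803614 257.02044091]
0.7 [325. 280.] [308.36887125 253.12051486]
0.9 [325. 265.] [302.91740217 253.65628036]
1.1 [326. 246.] [295.96664991 258.75225328]
1.3 [326. 224.] [287.76963376 268.33157988]
```

View pics/wrist11.png

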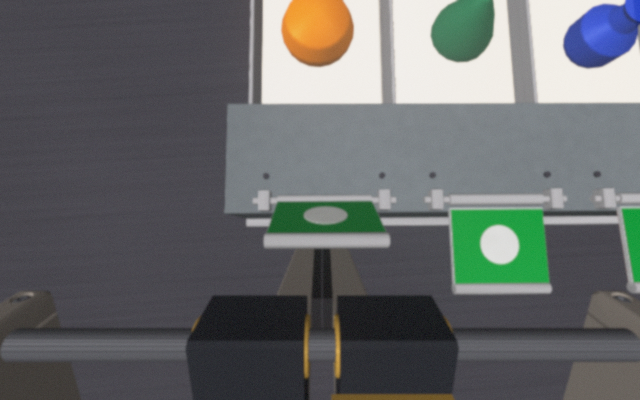

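View pics/scene11.png

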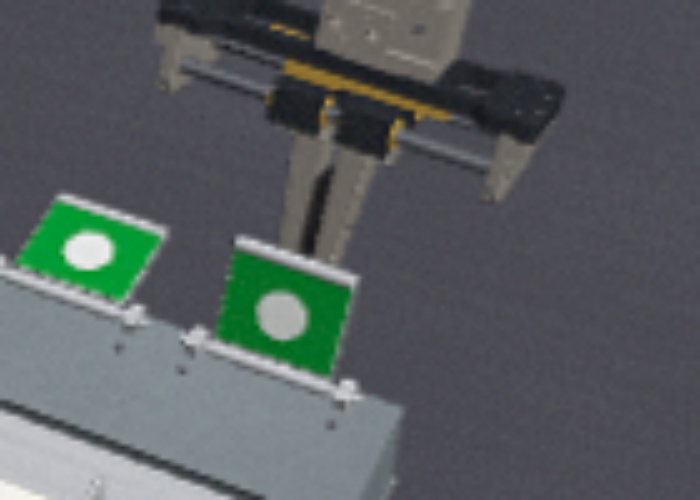

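Call:
{"method": "play_rows", "body": {
  "moves": [
    [0.41, 0, -0.04, 0, 0, 0, -1],
    [0.41, 0, -0.04, 0, 0, 0, -1],
    [0.41, 0, -0.04, 0, 0, 0, -1],
    [0.41, 0, -0.04, 0, 0, 0, -1],
    [0.41, 0, -0.04, 0, 0, 0, -1],
    [0.41, 0, -0.04, 0, 0, 0, -1],
    [0, 0, 0, 0, 0, 0, -1]
  ]
}}

```text
clock: 14.25
ee_pos: [0.5743, 0.0683, 0.1031]
orientation: [3.052, -0.096, 0.632]
wrist_force: [0.6, -0.7, -0.5]
width: 0.0006
```

```bash
python3 - <<'E'
from h import *
st()
for n in("scene","wrist"):
    im=vision.grab_frame(n)
    if n=="scene": im=cv2.resize(im[110:210,300:440],None,fx=5,fy=5)
    cv2.imwrite(f"pics/{n}12.png",im)
for t in (1.1,1.3,1.5,1.7,1.9): print(t,proj("wrist",edge(t)).round(0),(proj("scene",edge(t))-[300,110])*5)
E
```

```text
t 14.25 p [0.5743 0.0683 0.1031] F [ 0.58 -0.67 -0.5 ] q [-0.07  0.31 -0.21  2.18  0.65  0.34 -2.48]
x [ 0.916 -0.055  0.398] y [-0.065 -0.998  0.011] z [ 0.396 -0.036 -0.917]
1.1 [325. 286.] [295.96664991 258.75225328]
1.3 [326. 266.] [287.76963376 268.33157988]
1.5 [326. 244.] [278.65442971 282.09655801]
1.7 [325. 221.] [269.01203989 299.52390945]
1.9 [325. 200.] [259.2769518  319.87883889]
```

View pics/wrist12.png

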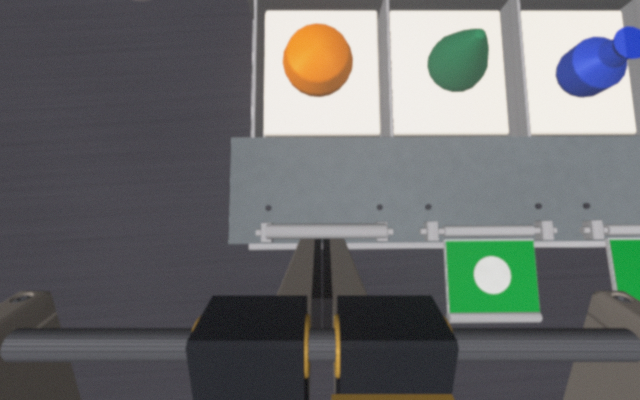

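View pics/scene12.png

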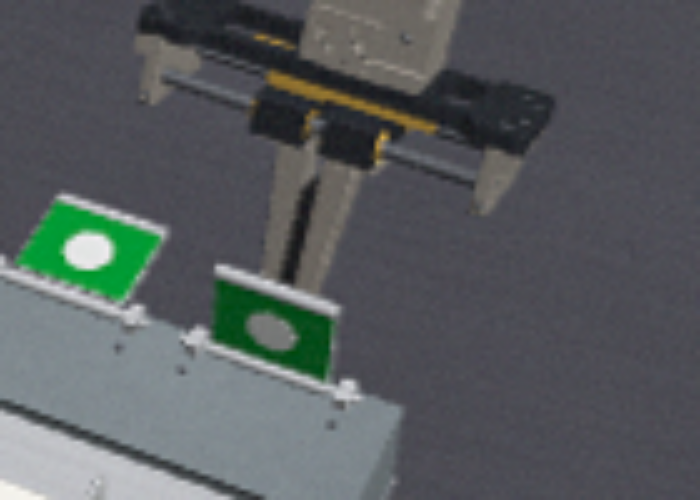

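Upright now: both views give about 1.55 rad. I'll push it over the top with the tip.

Call:
{"method": "play_rows", "body": {
  "moves": [
    [0.31, 0, 0.18, 0, 0, 0, -1],
    [0.31, 0, 0.18, 0, 0, 0, -1],
    [0.31, 0, 0.18, 0, 0, 0, -1],
    [0.31, 0, 0.18, 0, 0, 0, -1],
    [0.29, 0, 0.2, 0, 0, 0, -1],
    [0.29, 0, 0.2, 0, 0, 0, -1],
    [0, 0, 0, 0, 0, 0, -1]
  ]
}}

```text
clock: 14.93
ee_pos: [0.5949, 0.0669, 0.0992]
orientation: [3.052, -0.096, 0.63]
wrist_force: [0.1, -0.4, 0.9]
width: 0.0002
```

```bash
python3 - <<'E'
from h import *
st()
for n in("scene","wrist"):
    im=vision.grab_frame(n)
    if n=="scene": im=cv2.resize(im[110:210,300:440],None,fx=5,fy=5)
    cv2.imwrite(f"pics/{n}13.png",im)
for t in (1.7,1.9,2.1,2.3,2.5): print(t,proj("wrist",edge(t)).round(0),(proj("scene",edge(t))-[300,110])*5)
E
```

```text
t 14.9333 p [0.5949 0.0669 0.0992] F [ 0.12 -0.44  0.9 ] q [-0.06  0.34 -0.22  2.14  0.65  0.34 -2.46]
x [ 0.916 -0.055  0.396] y [-0.065 -0.998  0.011] z [ 0.395 -0.036 -0.918]
1.7 [325. 261.] [269.01203989 299.52390945]
1.9 [325. 238.] [259.2769518  319.87883889]
2.1 [325. 218.] [249.90153973 342.24950299]
2.3 [325. 202.] [241.32674552 365.60021367]
2.5 [324. 190.] [233.95241692 388.83825567]
```

View pics/wrist13.png

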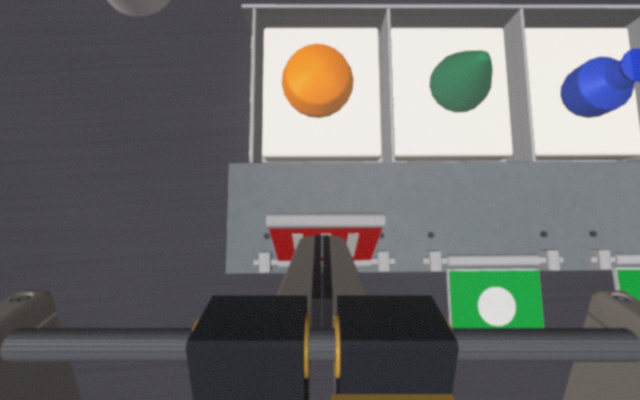

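View pics/scene13.png

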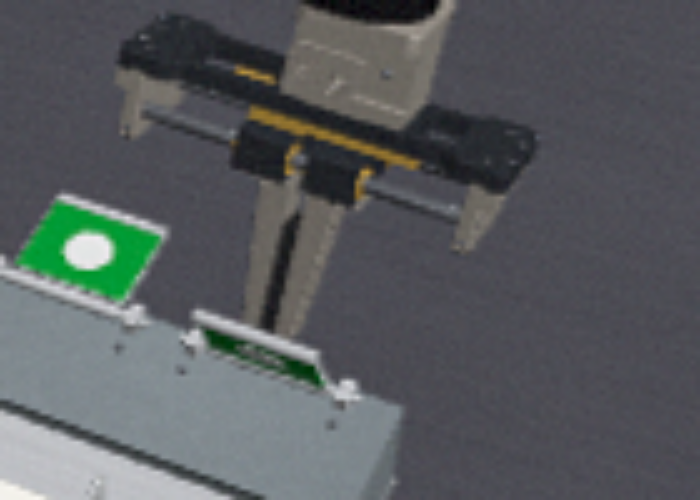

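Call:
{"method": "play_rows", "body": {
  "moves": [
    [0.2, 0, 0.32, 0, 0, 0, -1],
    [0.2, 0, 0.32, 0, 0, 0, -1],
    [0.18, 0, 0.34, 0, 0, 0, -1],
    [0.16, 0, 0.36, 0, 0, 0, -1],
    [0.14, 0, 0.36, 0, 0, 0, -1],
    [0, 0, 0, 0, 0, 0, -1]
  ]
}}

```text
clock: 15.53
ee_pos: [0.6092, 0.0657, 0.0866]
orientation: [3.052, -0.095, 0.629]
wrist_force: [0.7, 0.6, 0.3]
width: 0.0006
```

```bash
python3 - <<'E'
from h import *
st()
for n in("scene","wrist"):
    im=vision.grab_frame(n)
    if n=="scene": im=cv2.resize(im[110:210,300:440],None,fx=5,fy=5)
    cv2.imwrite(f"pics/{n}14.png",im)
for t in (2.1,2.3,2.5,2.7,2.9,3.1): print(t,proj("wrist",edge(t)).round(0),(proj("scene",edge(t))-[300,110])*5)
E
```

```text
t 15.5333 p [0.6092 0.0657 0.0866] F [0.75 0.6  0.35] q [-0.07  0.39 -0.2   2.11  0.67  0.33 -2.47]
x [ 0.917 -0.055  0.396] y [-0.065 -0.998  0.012] z [ 0.394 -0.036 -0.918]
2.1 [325. 246.] [249.90153973 342.24950299]
2.3 [325. 227.] [241.32674552 365.60021367]
2.5 [324. 213.] [233.95241692 388.83825567]
2.7 [324. 204.] [228.1109708  410.88653757]
2.9 [324. 199.] [224.04755666 430.7531995 ]
3.1 [323. 199.] [221.90873853 447.59008868]
```

View pics/wrist14.png

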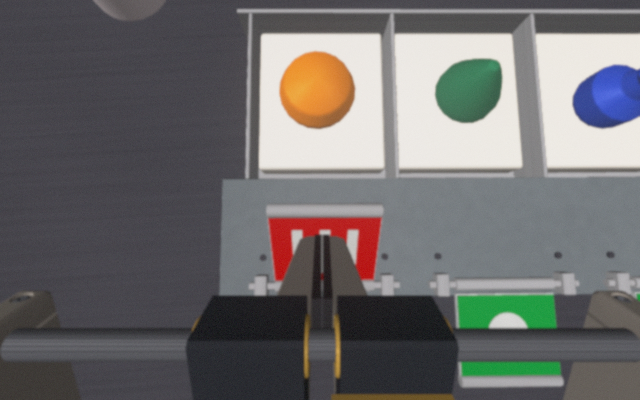

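View pics/scene14.png

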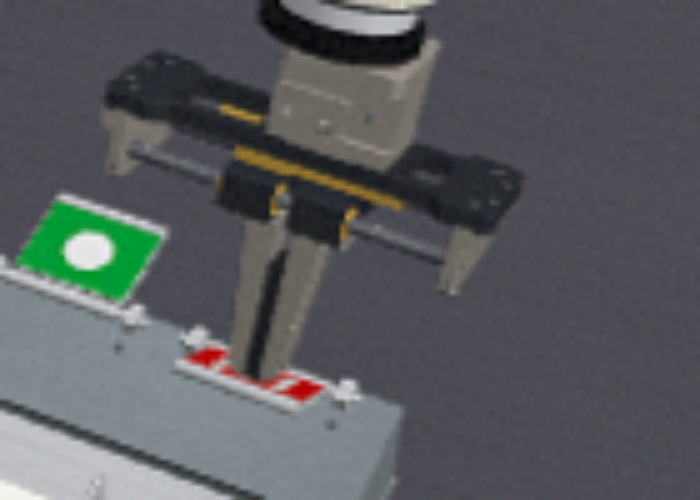

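Red face is up, θ≈2.55. The geometry confirms the finger ends about 20 mm above the TCP. I'll lower slowly.

Call:
{"method": "play_rows", "body": {
  "moves": [
    [0.05, 0, 0.33, 0, 0, 0, -1],
    [0.05, 0, 0.33, 0, 0, 0, -1],
    [0.03, 0, 0.33, 0, 0, 0, -1],
    [0.0, 0, 0.3, 0, 0, 0, -1],
    [0, 0, 0, 0, 0, 0, -1]
  ]
}}

```text
clock: 16.05
ee_pos: [0.6152, 0.0652, 0.0752]
orientation: [3.052, -0.095, 0.629]
wrist_force: [-0.2, 0.3, 0.6]
width: 0.0003
```

Call:
{"method": "play_rows", "body": {
  "moves": [
    [-0.05, 0, 0.2, 0, 0, 0, -1],
    [-0.05, 0, 0.2, 0, 0, 0, -1],
    [0, 0, 0, 0, 0, 0, -1]
  ]
}}

```text
clock: 16.3
ee_pos: [0.6158, 0.0652, 0.0716]
orientation: [3.052, -0.095, 0.63]
wrist_force: [0.0, -0.2, 0.2]
width: 0.0009
```

```bash
python3 - <<'E'
from h import *
st()
for n in("scene","wrist"):
    im=vision.grab_frame(n)
    if n=="scene": im=cv2.resize(im[110:210,300:440],None,fx=5,fy=5)
    cv2.imwrite(f"pics/{n}15.png",im)
for t in (2.7,2.9,3.1): print(t,proj("wrist",edge(t)).round(0),(proj("scene",edge(t))-[300,110])*5)
E
```

```text
t 16.3 p [0.6158 0.0652 0.0716] F [ 0.05 -0.23  0.24] q [-0.1   0.42 -0.16  2.11  0.7   0.3  -2.51]
x [ 0.917 -0.055  0.396] y [-0.065 -0.998  0.011] z [ 0.395 -0.036 -0.918]
2.7 [324. 214.] [228.1109708  410.88653757]
2.9 [324. 208.] [224.04755666 430.7531995 ]
3.1 [323. 207.] [221.90873853 447.59008868]
```

View pics/scene15.png

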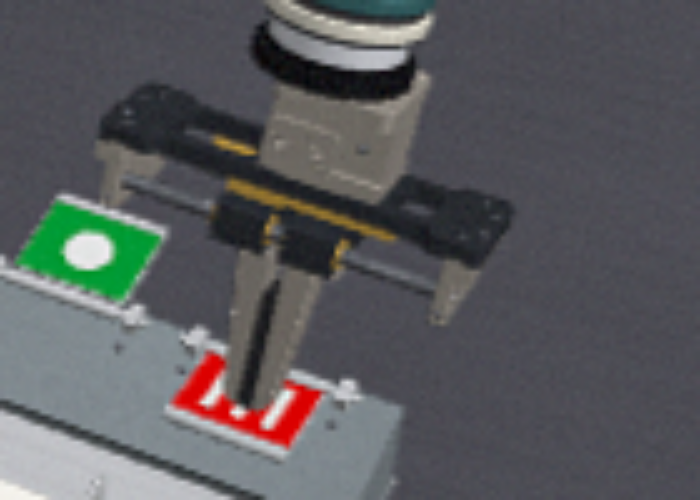

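Call:
{"method": "play_rows", "body": {
  "moves": [
    [-0.07, 0, 0.18, 0, 0, 0, -1],
    [-0.07, 0, 0.18, 0, 0, 0, -1],
    [-0.07, 0, 0.18, 0, 0, 0, -1],
    [0, 0, 0, 0, 0, 0, -1]
  ]
}}

```text
clock: 16.73
ee_pos: [0.6162, 0.0652, 0.0658]
orientation: [3.052, -0.095, 0.63]
wrist_force: [-0.1, 0.3, -0.0]
width: 0.0006
```

Call:
{"method": "play_rows", "body": {
  "moves": [
    [-0.04, 0, 0.1, 0, 0, 0, -1],
    [-0.04, 0, 0.1, 0, 0, 0, -1],
    [0, 0, 0, 0, 0, 0, -1]
  ]
}}

```text
clock: 16.98
ee_pos: [0.6166, 0.0652, 0.0651]
orientation: [3.051, -0.095, 0.632]
wrist_force: [-6.0, 0.0, 11.3]
width: 0.0008
```

Firm stop at 11 N. I'll lift straight off and check.

Call:
{"method": "play_rows", "body": {
  "moves": [
    [0.04, 0, -0.1, 0, 0, 0, -1],
    [0.2, 0, -0.5, 0, 0, 0, -1],
    [0.6, 0, -1.4, 0, 0, 0, -1],
    [1, 0, -2.3, 0, 0, 0, -1],
    [0, 0, -3, 0, 0, 0, -1],
    [0, 0, -3, 0, 0, 0, -1],
    [0, 0, -3, 0, 0, 0, -1],
    [0, 0, -3, 0, 0, 0, -1],
    [0, 0, -3, 0, 0, 0, -1],
    [0, 0, 0, 0, 0, 0, -1]
  ]
}}

```text
clock: 17.82
ee_pos: [0.558, 0.0723, 0.2545]
orientation: [3.05, -0.094, 0.644]
wrist_force: [0.2, -0.2, 0.3]
width: 0.0006
```

```bash
python3 - <<'E'
from h import *
st()
for n in("scene","wrist","top"):
    im=vision.grab_frame(n)
    if n=="scene":
        cv2.imwrite("pics/sf.png",im); im=cv2.resize(im[130:280,200:400],None,fx=4,fy=4)
    cv2.imwrite(f"pics/{n}16.png",im)
for t in (2.9,3,3.1,3.14): print(t,proj("wrist",edge(t)).round(1),(proj("scene",edge(t))-[200,130])*4)
E
```

```text
t 17.8167 p [0.558  0.0723 0.2545] F [ 0.22 -0.18  0.32] q [ 0.14  0.06 -0.43  2.06  0.29  0.65 -2.12]
x [ 0.913 -0.054  0.404] y [-0.064 -0.998  0.01 ] z [ 0.403 -0.035 -0.914]
2.9 [322.3 170.1] [579.23804532 264.6025596 ]
3 [322.2 170.1] [578.18590853 271.6771939 ]
3.1 [322.1 170.7] [577.52699083 278.07207094]
3.14 [322.1 171.1] [577.374145   280.42559025]
```

View pics/scene16.png

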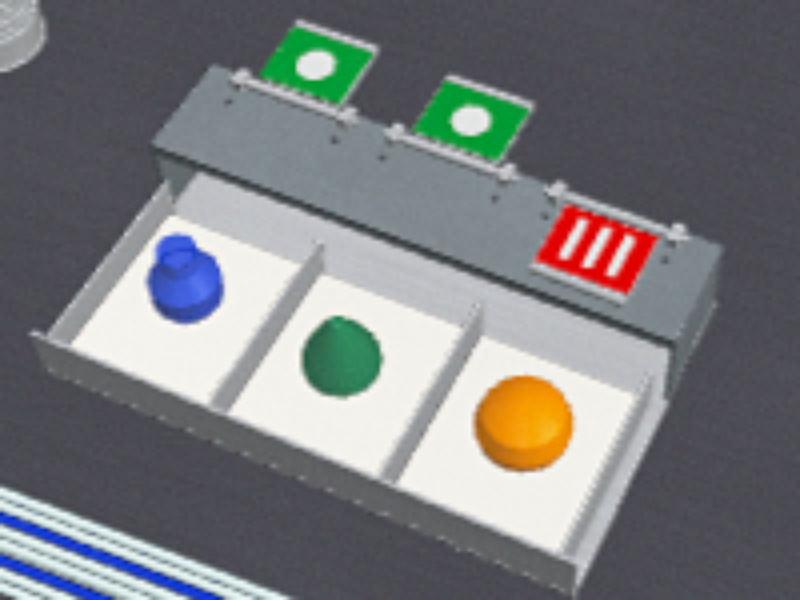

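View pics/wrist16.png

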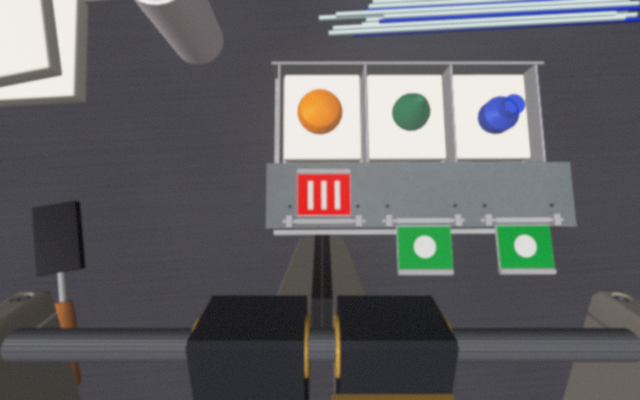

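View pics/top16.png

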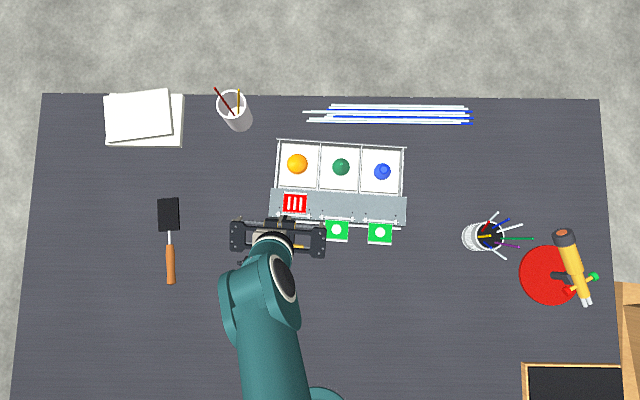

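Checks are clear: the flap's edge is at scene crop (579,282), against about (577,280) predicted for fully flat. The other markers and the glass are at their original pixels. Handing in.

```bash
python3 - <<'E'
from h import *
a=cv2.imread("pics/scene0.png").astype(int);b=cv2.imread("pics/sf.png").astype(int)
d=(np.abs(a-b).sum(2)>60)
for nm,(x0,y0,x1,y1) in dict(bays=(205,180,345,275),mid=(300,145,335,172),right=(262,130,297,160),tin=(150,60,215,150),paddle=(470,175,515,270)).items(): print(nm,d[y0:y1,x0:x1].sum())
print(ctrl.finish_job())
E
```

```text
bays 173
mid 0
right 0
tin 0
paddle 0
the job is handed in; nothing more can be done
None
```

```bash
python3 - <<'E'
import cv2,numpy as np
d=np.abs(cv2.imread("pics/scene0.png").astype(int)-cv2.imread("pics/sf.png")).sum(2)>60
y,x=np.nonzero(d[180:275,205:345]);print(x.min()+205,x.max()+205,y.min()+180,y.max()+180)
E
```

```text
332 344 181 202
```

I flipped the left bay's marker, the one in front of the amber paperweight. It now lies flat on the sill showing red, and the job is handed in after about 18 s of the 42 s.

- **How it went:** With the gripper shut, I lifted the free edge from below, pushed it over the hinge with the tip, and pressed it down to a firm stop at about 11 N. I then lifted the arm clear; it was touching nothing at hand-in.
- **Slip and retry:** On the first lift the finger slipped off the edge at about 0.35 rad. The fingers' front face ended about 20 mm short of the reported TCP. The flap stayed where it was, so I backed off, hooked deeper and carried on. The contact force at the end of that first push had reached about 10 N sideways.
- **Flatness:** In the scene and wrist views the flap's edge matches the fully flat prediction to within about a pixel.
- **Everything else:** Comparing the scene pictures from before and after shows no change at the other two markers, the tin or the paddle. In the bay area the only change is at the flipped flap itself, so the glass did not move.

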